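# Lock the wheel guard of the tool grinder

## Robot

A 6-joint arm with a two-finger parallel gripper is mounted at the origin on the work surface. World frame = base frame: x ahead of the robot, y to its left, z up, the work surface at z = 0. Lengths are in m, angles in rad, forces in N, time in s.
With the tool pointing down it reaches from about 0.3 to 0.775 m from the base axis. Payload 14.6 kg.
Tool frame: the origin (TCP) lies between the finger pads; the fingertips stand 17 mm ahead of it and the grasp point (between the pads) lies 2 mm behind it (ctrl.nose_length is the distance from the TCP to the fingertips, in m); x points along the fingers, y is the direction in which the jaws open and shut, and the axes are right-handed (so a half turn about x gives the same grasp; the last joint's range is limited). The gripper opens to 94 mm and grips with 3 to 60 N. Pads are 16 mm wide; open, the fingers measure 119 mm over their backs; the gripper's body (75 mm by 177 mm) begins 78 mm behind the grasp point.
Start: joints at [1.126, 0.3, 1.521, -0, 1.321, -0.067], TCP at [0.203, 0.511, 0.191] pointing down, gripper open.
Joint ranges: [-3.03, 3.03], [-0.79, 2.21], [0.23, 2.52], [-1.04, 4.18], [0, 3.07], [-2.55, 2.55]. Speed limits (rad/s): [2.22, 2.22, 2.57, 3.14, 3.14, 3.14].

## Interface

Orientations are given as a 3x3 rotation matrix whose columns are the frame's x, y, z axes.
In Python, from plant import ctrl gives the robot as it stands.
- The arm moves only by the tool arm_command, never from a script. Its argument "steps" is a list that holds one entry, the list of rows, each a list of 5 numbers: the shift along the tool's x, y, z in m, then the turn about the tool's x in rad, then the opening in per cent of the stroke, from 0 (shut) to 100 (fully open). A call has 1 to 8 rows; each row is the pose to reach, as a shift and turn from the pose measured when the call began, along the tool's axes at that moment; what a row does not reach only later rows make up. A row lasts 1/10 s, in which the tool goes at most 50 mm and 8.59 degrees, less where a joint would pass 70% of its speed; a pose out of reach is approached as far as the arm can. A call with a gripper value outside its range is refused whole. The fingers move at their own pace and stop on an object; "squeeze" is the grip in N (left out, the last holds). Time passes only in rows, so rows that repeat a pose let the fingers close. It gives the time, the measured TCP pose, the force and the opening at its end, in the units of the state.
- ctrl.get_state(): the state, without advancing time (a new reading comes with each control period).
- ctrl.get_image(name): name is "side" or "top" or "wrist"; returns a dict with "pixels" (400x640x3 uint8, red, green, blue), "z_map" (400x640 float32, m along the optical axis (not along the pixel's ray), 0 where there is no reading), "mtx" (3x3 intrinsics, pixels), "extrinsics" (4x4, takes a point from camera to world coordinates). Camera axes: x right, y down, z forward; pixel columns grow to the right and rows downward; lengths in m; the calibration is good to about 2 mm. A picture is of the moment at which its call begins.
- ctrl.close_job(): hands the job in, once; it reports no verdict.
The state is a dict: "clock": time; "q": joint angles; "dq": joint speeds; "joint_torque": joint torques, N m; "position": TCP position; "orientation": TCP orientation; "wrist_force": force on the tool from outside, world axes, zero at the start; "moment": the same for the moment, N m; "width": finger opening in m.
Only numpy, scipy, OpenCV 4.12 (cv2) and the standard library are available. Lean on these libraries where they do the work, as an engineer would, in place of code of your own. Each camera call takes 0.05 s, during which the arm holds its last target.

## Task

Close the guard of the tool grinder with its cam lock: take the flat-blade driver from its stand, seat the blade fully in the slot of the cam disc, and turn the disc clockwise until it has drawn the guard fully closed and you feel it go tight. Press lightly and stop when it is tight, do not over-tighten; then put the driver back in its stand and leave the other things on the bench where they are.

Things in the scene. Friction and masses are not known exactly. Their poses are not given: they have to be found in the camera images.
- grinder: the tool grinder, fixed to the bench: a white box housing 155 mm high on its own -y side (its face 56 mm from the lock's axis), a dark base plate 20 mm thick with a grinding wheel (up to 130 mm high) and the lock block on it. Origin on the bench under the lock's axis, within 2.5 mm; z up; +y points from the housing to the guard. Its place and yaw vary
- cam: the cam disc: bright steel, 44 mm across, let in flush into the top of the dark lock block. Origin at the disc's centre on its top face, x along its screwdriver slot, z up (the axis it turns about). The slot crosses the centre: 20 mm long, 4.4 mm wide, 7 mm deep with a flat floor. It turns clockwise seen from above; friction keeps it where it is left
- lock_top (a point): centre of the lock block's top, 70 mm above the bench (block 62 x 56 mm; its place along the grinder's y varies by 2.5 mm). How the lock acts: the disc takes about 0.1 Nm to turn; after 0.1 to 0.5 rad it catches the bolt head, then draws the guard in at 0.12 to 0.2 Nm. It is home after 0.5 to 1.25 rad of the disc, differently each time; there the torque rises steeply: tight at 0.25, too tight at 0.33 Nm
- guard: the black slotted guard: an upright plate 230 mm long, 50 mm high, 8 mm thick, sliding along the grinder's y. Origin on its inner face at the lower edge, in line with the lock. It starts 3 to 4 mm open, held off by a soft seal (3 N when closed). Closed, it rests on two feet, its origin 31 mm along y from the grinder's origin. Its headed bolt reaches into the cam
- driver: the flat-blade driver, blade down in its stand, loose, 0.12 kg. Origin at the middle of the blade's end; z up through the handle, x along the blade's width. Blade 16 x 3 mm, its last 3 mm tapering to 15 x 1.6 mm; blade and 10 mm round shaft 60 mm together; then a square grey handle 26 x 26 mm, 70 mm high, its flats square to x and y
- driver_grip (a point): the centre of the driver's handle, 95 mm from the blade's end, where it is best held; axes as the driver
- stand_hole (a point): the centre of the hole's mouth on top of the driver's stand, a fixed wooden block 70 x 70 mm, 68 mm high, with one upright through hole of 21 mm diameter. The driver hangs in it with the handle's lower face resting on the block's top, its blade's end 60 mm below the mouth
- collet: bystander: a steel collet chuck, 44 mm across and 55 mm high, loose. Origin under its centre
- spare_wheel: bystander: a spare grinding wheel lying flat, 100 mm across and 22 mm high, loose. Origin under its centre
- can: bystander: a grey can, 52 mm across and 110 mm high, loose. Origin under its centre

How it is judged:
By the outcome, as a careful person would: the job done as asked, in the order asked, and still so for the second after the job is handed in, with the robot touching nothing.
It also fails if it takes over 64 s, if anything falls off the work surface, if the arm or the gripper's body presses on something with over 40 N, if the wrist force passes 120 N, or if a joint passes its speed limit or range.

## Working session

There is one attempt and no reset: what is moved stays moved. The work goes in short steps, Python scripts to look and compute and a tool call to move; the robot and the scene stay as the last step left them, time stands still between calls to the robot, and variables do not carry over. Pictures are saved under pics/ and viewed, and the job is handed in when it is done.

Besides the shell and the picture viewer there is one more tool, called after ">>>" as name(argument=value, ...), one argument or row to a line, values as JSON. arm_command: Moves the arm, as the interface text tells. Its arguments: {"type":"object","properties":{"steps":{"type":"array","items":{"type":"array","items":{"type":"array","items":{"type":"number"}}}},"squeeze":{"type":"number"}},"required":["steps"]}

```bash
ls; mkdir -p pics; python3 - <<'E'
from plant import ctrl
import cv2,numpy as np
s=ctrl.get_state()
for k,v in s.items(): print(k,np.round(v,4).tolist())
print(ctrl.nose_length)
for n in ["side","top","wrist"]:
    im=ctrl.get_image(n)
    cv2.imwrite(f"pics/{n}0.png",im["pixels"][:,:,::-1])
    np.savez(f"pics/{n}0.npz",**im)
    print(n,im["mtx"].tolist(),np.round(im["extrinsics"],4).tolist())
E
```

```text
pics
clock 0.0
q [1.1264, 0.3005, 1.5216, -0.0, 1.3207, -0.0666]
dq [-0.0007, 0.0001, 0.0003, -0.0006, -0.0001, 0.0006]
joint_torque [0.0006, -53.1811, -35.2737, 0.0708, 0.0243, -0.0001]
position [0.2028, 0.511, 0.1908]
orientation [[-0.0005, 0.3689, 0.9295], [-0.001, 0.9295, -0.3689], [-1.0, -0.0011, -0.0]]
wrist_force [-0.103, -0.8219, -0.4443]
moment [-0.0074, -0.0151, 0.0247]
width 0.0948
0.017
side [[443.8124980608359, 0.0, 326.3989869064279], [0.0, 443.8124980608359, 212.83454895242423], [0.0, 0.0, 1.0]] [[0.9154, -0.2642, 0.3037, 0.2842], [-0.4024, -0.5809, 0.7076, -0.8403], [-0.0105, -0.7699, -0.6381, 0.7144], [0.0, 0.0, 0.0, 1.0]]
top [[361.9282605285587, 0.0, 327.133555082792], [0.0, 361.9282605285587, 201.22798002584707], [0.0, 0.0, 1.0]] [[0.0195, -0.9933, 0.1138, 0.4834], [-0.9998, -0.0195, 0.0015, -0.1636], [0.0008, -0.1138, -0.9935, 0.8845], [0.0, 0.0, 0.0, 1.0]]
wrist [[325.64663463141324, 0.0, 318.36022751433757], [0.0, 325.64663463141324, 196.8903422949791], [0.0, 0.0, 1.0]] [[0.3693, 0.8967, 0.244, 0.1312], [0.9293, -0.3558, -0.0988, 0.5391], [-0.0017, 0.2632, -0.9647, 0.384], [0.0, 0.0, 0.0, 1.0]]
```

View pics/side0.png

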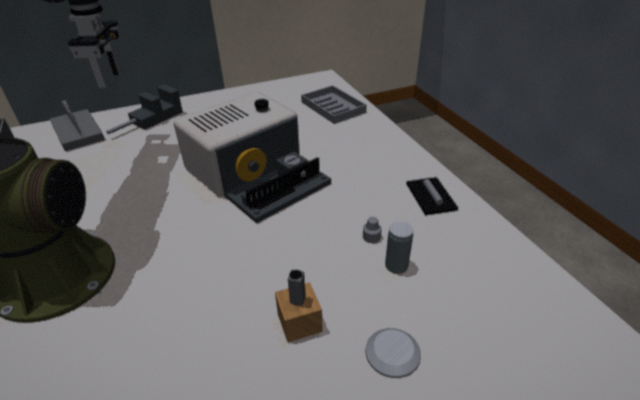

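View pics/top0.png

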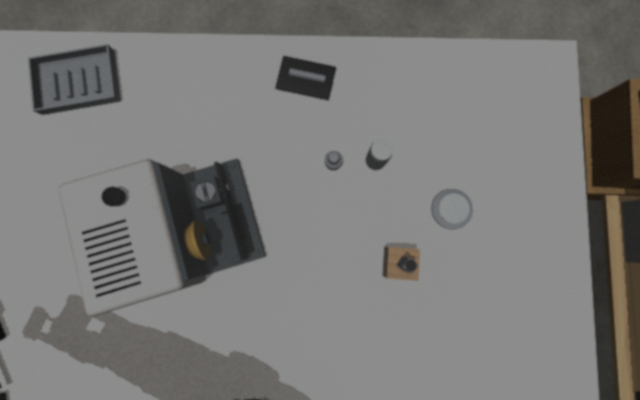

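View pics/wrist0.png

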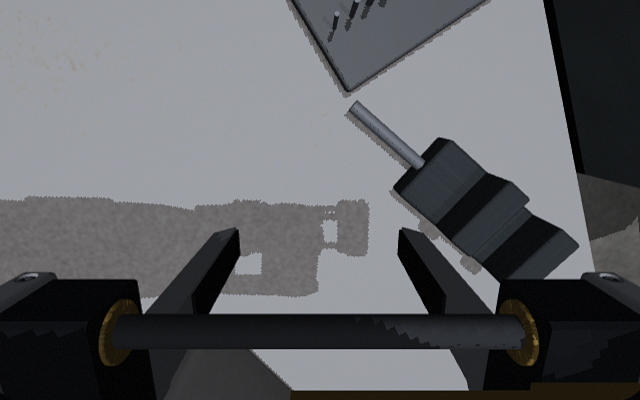

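The side view shows the grinder at about (260,150), the driver in its stand at (298,290), the collet at (372,230), the can at (399,247) and the spare wheel at (393,352). In the top view the cam is at (205,191) and the stand at (403,262). Next I'll measure these.

```bash
cat > h.py <<'E'
import numpy as np,cv2
def load(n):
    d=np.load(f"pics/{n}.npz"); return {k:d[k] for k in d}
def cloud(im):
    z=im["z_map"];K=im["mtx"];h,w=z.shape
    u,v=np.meshgrid(np.arange(w),np.arange(h))
    P=np.stack([(u-K[0,2])/K[0,0]*z,(v-K[1,2])/K[1,1]*z,z,np.ones_like(z)],-1)
    W=(P@im["extrinsics"].T)[...,:3]; W[z==0]=np.nan
    return W
def crop(im,r0,r1,c0,c1,f,name):
    p=im["pixels"][r0:r1,c0:c1,::-1]
    p=cv2.resize(p,None,fx=f,fy=f,interpolation=cv2.INTER_CUBIC)
    p=cv2.convertScaleAbs(p,alpha=1.6)
    cv2.imwrite(f"pics/{name}.png",p)
E
python3 - <<'E'
from h import *
t=load("top0");W=cloud(t)
np.set_printoptions(precision=4,suppress=True,linewidth=200)
for n,(u,v) in dict(cam=(205,191),cam2=(200,186),hous=(120,230),drv=(407,263),stand=(391,250),bench=(300,250),wheel=(455,209),can=(381,152),col=(334,159)).items(): print(n,W[v,u])
# stand top
m=np.zeros(W.shape[:2],bool);m[235:290,375:430]=1
z=W[...,2]
P=W[m&(z>0.055)&(z<0.08)];print("stand",len(P),np.median(P,0),P.min(0),P.max(0),cv2.minAreaRect((P[:,:2]*1000).astype(np.float32)))
P=W[m&(z>0.11)];print("handle",len(P),np.median(P,0),P.min(0),P.max(0),cv2.minAreaRect((P[:,:2]*1000).astype(np.float32)))
m[:]=0;m[145:285,150:275]=1
P=W[m&(z>0.06)&(z<0.08)];print("lock",len(P),np.median(P,0),P.min(0),P.max(0))
m[:]=0;m[145:320,50:275]=1
P=W[m&(z>0.145)&(z<0.165)];print("housing",cv2.minAreaRect((P[:,:2]*1000).astype(np.float32)))
crop(t,150,290,150,290,5.5 if 0 else 4,"c1");crop(t,235,290,375,435,9,"c2")
s=load("side0");crop(s,140,220,220,340,6,"c3");crop(s,260,345,265,335,7,"c4")
E
```

```text
cam [0.5956 0.1179 0.063 ]
cam2 [0.6058 0.1274 0.0704]
hous [0.5006 0.2527 0.1547]
drv [ 0.4457 -0.3269  0.141 ]
stand [ 0.47   -0.3075  0.0672]
bench [ 0.4646 -0.0991  0.0026]
wheel [ 0.5694 -0.4683  0.0232]
can [ 0.6825 -0.278   0.1113]
col [ 0.6778 -0.1765  0.0565]
stand 793 [ 0.4436 -0.326   0.0685] [ 0.405  -0.3703  0.0555] [ 0.4768 -0.2981  0.0785] ((440.6457824707031, -334.6619873046875), (70.38274383544922, 70.0291748046875), 87.08494567871094)
handle 195 [ 0.4416 -0.3315  0.1386] [ 0.4253 -0.3508  0.1102] [ 0.4569 -0.3183  0.1438] ((440.8016662597656, -334.37689208984375), (26.021686553955078, 25.994335174560547), 54.39619445800781)
lock 1513 [0.5807 0.1053 0.0702] [0.3861 0.0196 0.06  ] [0.6621 0.1881 0.0799]
housing ((491.5131530761719, 249.1200714111328), (278.3193664550781, 210.7801055908203), 18.251371383666992)
```

```bash
ls pics
```

```text
c1.png
c2.png
c3.png
c4.png
side0.npz
side0.png
top0.npz
top0.png
wrist0.npz
wrist0.png
```

View crops.

View pics/c1.png

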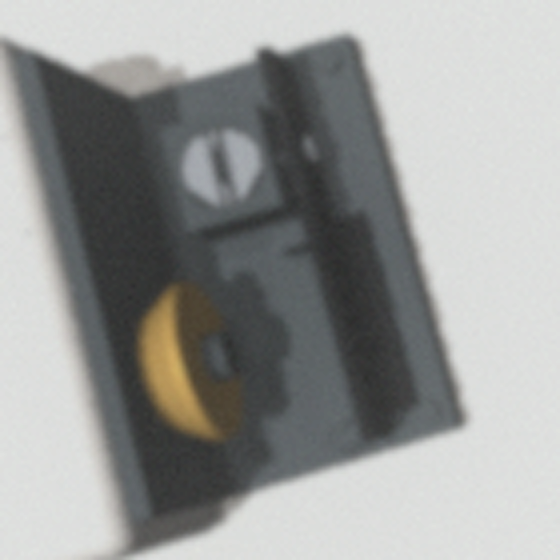

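View pics/c4.png

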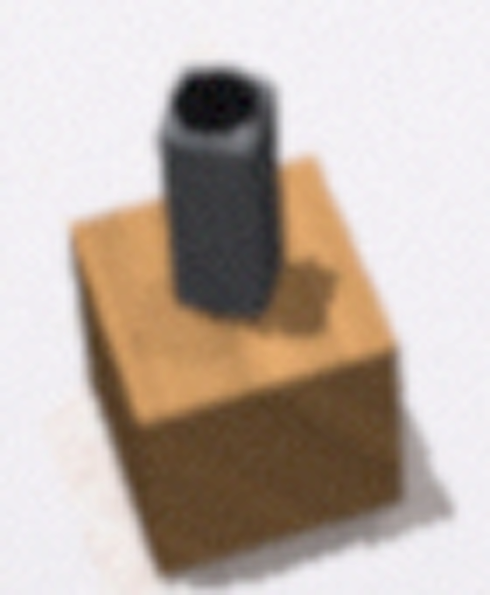

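View pics/c3.png

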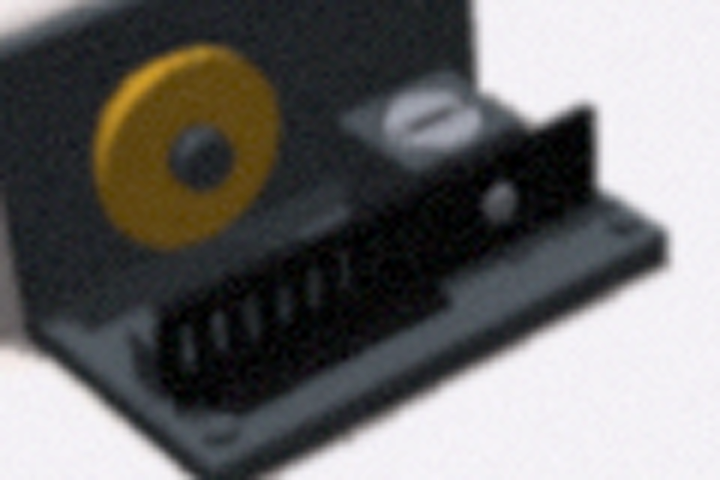

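The driver's handle fits a 26.0 x 26.0 mm rectangle at (0.4408, -0.3344) with its flats at 54.4° (mod 90°). The stand's centre agrees at (0.4406, -0.3347). In the top view the slot, at (205.5,191.7), runs roughly vertically in the image. I'll write a helper for the moves.

```bash
cat >> h.py <<'E'
np.set_printoptions(precision=4,suppress=True,linewidth=200)
def goal(p,yaw):
    from plant import ctrl
    s=ctrl.get_state();R=np.array(s["orientation"]);p0=np.array(s["position"])
    d=R.T@(np.array(p)-p0); y=np.arctan2(R[1,1],R[0,1])
    t=-(yaw-y); t=(t+np.pi)%(2*np.pi)-np.pi
    print("clk",s["clock"],"pos",p0,"yaw",round(y,4),"q6",round(s["q"][5],3),"shift",d,"turn",round(t,4))
def rows(u,v):
    pass
E
python3 - <<'E'
from h import *
goal((0.4408,-0.3344,0.25),np.radians(54.4-90))
# cam measurement, top image
t=load("top0");W=cloud(t);z=W[...,2]
hsv=cv2.cvtColor(t["pixels"],cv2.COLOR_RGB2HSV)
g=t["pixels"].mean(-1)
print(g[180:204,192:220].astype(int))
s=load("side0");Ws=cloud(s)
print(s["pixels"].mean(-1)[150:172,278:310].astype(int))
E
```

```text
clk 0.15 pos [0.2028 0.511  0.1909] yaw 1.193 q6 -0.067 shift [-0.0585 -0.6981  0.5331] turn 1.8143
[[ 50  50  51  56  60  62  62  60  61  61  61  60  61  60  62  61  60  61  62  62  61  61  55  47  38  37  36  40]
 [ 53  56  56  59  59  60  61  61  59  59  61  61  59  62  64  64  64  61  63  61  63  61  57  50  42  39  37  39]
 [ 59  59  61  62  61  61  61  60  62  62  65  68  64  69  77  80  77  70  67  64  64  62  59  51  41  36  37  39]
 [ 59  60  61  61  61  60  64  67  69  67  75  76  71  77  89  95  92  86  82  76  68  63  60  53  44  39  37  37]
 [ 60  62  60  60  61  66  75  81  83  79  79  81  76  79  93 101 102  99  97  90  79  68  61  55  47  39  38  38]
 [ 61  60  60  62  64  75  88  95  95  88  83  78  73  76  90 101 104 104 104  98  91  78  66  57  49  41  36  38]
 [ 60  61  60  63  72  83  97 102 100  91  80  74  68  71  87 100 104 105 105 103 102  90  75  61  52  43  38  38]
 [ 57  58  60  65  78  94 103 105 103  95  80  67  62  68  82  98 103 104 106 104 105  97  82  66  54  45  38  39]
 [ 58  60  62  70  85  98 104 106 102  95  79  63  54  63  77  93 103 104 106 10
[... 3943 characters left out ...]
 15  11  17   9   0   3   0   1   2   4   8]
 [ 22  22  19  17  22  24  20  25  30  42  47  49  44  41  33  26  20  21  14  18  15   9  10   8   5   7   1   0   1   0   7   2]
 [ 19  21  20  18  18  19  19  24  24  29  31  36  31  26  24  15  16  11   7   8  15   6   4   1   4   7   5   2   7   8   3   8]
 [ 23  21  17  21  20  22  21  20  21  20  22  23  18  20  14  16  13  13  10   9  10   1   7   5   7  14   6   3   9   5   7   3]
 [ 23  21  18  23  22  22  23  22  22  19  21  19  12  10  13   8   5   6   5   6   3   1   0   3  23  31  29  17   1   0   3   1]
 [ 23  20  23  22  19  20  22  18  12  20  15  16  12   9   4   2  11   3   3   2   6   7   0  22  43  58  51  27   8   2   5   2]]
```

```bash
python3 - <<'E'
from h import *
goal((0.600,0.116,0.23),np.radians(54.4-90))
E
```

```text
clk 0.15 pos [0.2028 0.511  0.1909] yaw 1.193 q6 -0.067 shift [-0.0389 -0.2207  0.5149] turn 1.8143
```

>>> arm_command(
  steps=[
    [[-0.04, 0, 0, 0, 100], [-0.04, -0.02, 0.045, 0.15, 100], [-0.04, -0.04, 0.09, 0.3, 100], [-0.04, -0.06, 0.135, 0.45, 100], [-0.04, -0.08, 0.18, 0.6, 100], [-0.04, -0.1, 0.225, 0.75, 100], [-0.04, -0.12, 0.27, 0.9, 100], [-0.04, -0.14, 0.315, 1.05, 100]],
  ],
)

```text
clock: 0.95
position: [0.445, 0.263, 0.231]
orientation: [[-0.0, 0.991, 0.136], [-0.001, 0.136, -0.991], [-1.0, -0.001, 0.001]]
wrist_force: [1.0, 1.3, 0.6]
width: 0.0942
```

```bash
python3 - <<'E'
from h import *
goal((0.600,0.116,0.23),np.radians(54.4-90))
E
```

```text
clk 0.95 pos [0.445 0.263 0.231] yaw 0.1369 q6 0.326 shift [0.0011 0.1335 0.1668] turn 0.7582
```

>>> arm_command(
  steps=[
    [[0, 0.03, 0.036, 0.15, 100], [0, 0.06, 0.072, 0.3, 100], [0, 0.09, 0.11, 0.45, 100], [0, 0.12, 0.145, 0.6, 100], [0, 0.133, 0.167, 0.75, 100], [0, 0.133, 0.167, 0.76, 100], [0, 0.133, 0.167, 0.76, 100]],
  ],
)

```text
clock: 1.65
position: [0.5993, 0.1157, 0.2306]
orientation: [[-0.001, 0.813, -0.583], [-0.001, -0.583, -0.813], [-1.0, -0.001, 0.001]]
wrist_force: [-0.4, -0.6, 1.0]
width: 0.0941
```

```bash
python3 - <<'E'
from h import *
from plant import ctrl
im=ctrl.get_image("wrist");np.savez("pics/w1.npz",**im)
cv2.imwrite("pics/w1.png",im["pixels"][:,:,::-1])
print(np.round(ctrl.get_state()["dq"],3))
goal((0.4408,-0.3344,0.25),np.radians(54.4-90))
E
```

```text
[ 0.017 -0.012  0.003  0.     0.002 -0.003]
clk 1.7 pos [0.599  0.1163 0.2309] yaw -0.6203 q6 0.752 shift [-0.0186  0.1333  0.4588] turn 0.0011
```

View pics/w1.png

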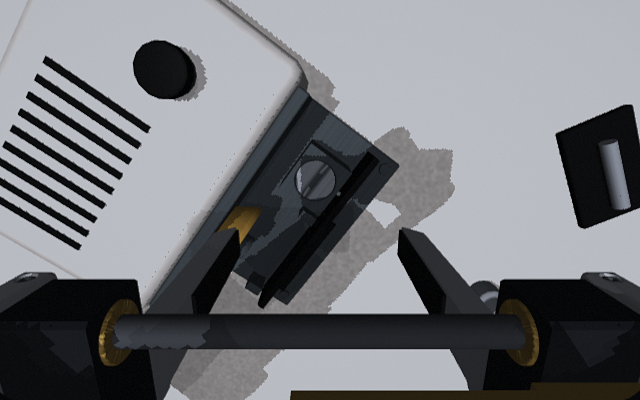

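The wrist picture shows the cam disc at (316,180) with its slot running diagonally, the guard to its lower right, and the wheel below left.

```bash
python3 - <<'E'
from h import *
im=load("w1");W=cloud(im)
cv2.imwrite("pics/w1c.png",cv2.convertScaleAbs(cv2.resize(im["pixels"][130:230,270:370,::-1],None,fx=6,fy=6,interpolation=cv2.INTER_CUBIC),alpha=2))
g=im["pixels"].mean(-1)
print(g[158:203,294:340].astype(int)[::2, ::2])
print(W[170,305],W[190,328],W[180,316])
P=W[140:230,270:370].reshape(-1,3);q=P[(P[:,2]>.064)&(P[:,2]<.076)]
print(len(q),cv2.minAreaRect((q[:,:2]*1000).astype(np.float32)),q.mean(0))
E
```

```text
[[ 36  63  31  43  35  36  34  36  35  35  35  35  37  36  37  36  34  34  33  22  13  16  28]
 [ 40  51  27  48  36  35  33  32  24  30  43  46  53  25  32  36  37  36  34  38  24  14  15]
 [ 60  18  68  65  35  31  46  73  78  83  83  82  82  81  64  29  31  33  37  36  36  33  16]
 [ 26  61  67  55  25  72  83  80  79  81  80  81  79  80  65  47  40  24  37  34  36  37  37]
 [ 44  66  64  26  78  77  79  78  80  81  80  79  79  69  49  46  78  45  22  36  34  36  34]
 [ 66  64  43 131  78  80  76  81  78  81  80  76  72  53  43  77  56  36  47  28  36  35  35]
 [ 67  51  98 119  80  79  79  80  79  81  77  75  55  45  75  58  34  51  75  33  33  35  35]
 [ 66  33 146 121  77  79  78  80  81  78  78  60  42  70  57  36  48  70  81  76  21  37  37]
 [ 59  46 145 143  74  78  79  81  79  79  65  46  37  39  38  45  63  80  77  83  11  37  37]
 [ 46  73 147 136  77  79  80  79  77  67  49  36  36  30  40  60  79  78  81  80  70  34  34]
 [ 29  65 145 138  78  79  81  76  71  55  37  34  32  38  55  76  79  81  79  76  75  31  36]
 [ 32  63 147 102  79  79  77  75  57  41  37  33  34  
[... 583 characters left out ...]
8  79  65  28  36  36  72]
 [ 67  65  60  35  42  80  43  42  62  80  78  82  80  74  78  82  81  64  24  34  37  36  84]
 [ 65  64  62  61  22  45  40  58  77  79  80  81  77  78  79  71  52  26  34  36  24   2  18]
 [ 64  62  63  49  34  29  26  50  83  72  70  58  48  44  29  25  32  37  35  29   4   5   3]
 [ 65  63  64  65  35  34  35  30  23  24  22  26  23  28  35  39  36  36  36   2   4   2   3]
 [ 68  63  61  66  33  36  36  35  33  36  36  37  33  38  37  36  35  36   9   1   2   2   3]]
[0.5926 0.1323 0.0697] [0.6002 0.0991 0.0703] [0.595  0.1149 0.0632]
3333 ((595.3330688476562, 122.48983764648438), (99.52838134765625, 98.81724548339844), 18.13701820373535) [0.5981 0.1103 0.0697]
```

View pics/w1c.png

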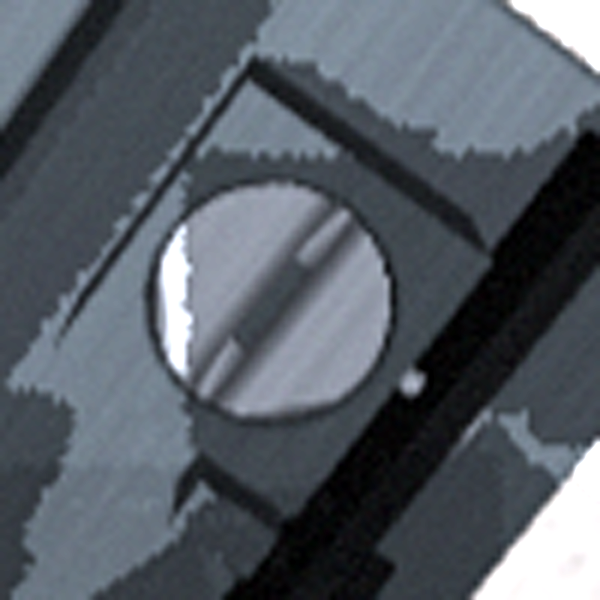

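```bash
cat >> h.py <<'E'
def proj(im,u,v,z):
    K=im["mtx"];E=im["extrinsics"]
    d=E[:3,:3]@np.array([(u-K[0,2])/K[0,0],(v-K[1,2])/K[1,1],1]);o=E[:3,3]
    return o+d*(z-o[2])/d[2]
def pix(im,p):
    E=np.linalg.inv(im["extrinsics"]);c=E[:3,:3]@np.array(p)+E[:3,3];q=im["mtx"]@c
    return q[:2]/q[2]
def rectify(im,c,half,z,res=0.00025):
    n=int(2*half/res);xs=c[0]+half-np.arange(n)*res;ys=c[1]+half-np.arange(n)*res  # rows: +x up, cols: -y right
    X,Y=np.meshgrid(xs,ys,indexing="ij")
    E=np.linalg.inv(im["extrinsics"]);P=np.stack([X,Y,np.full_like(X,z)],-1)@E[:3,:3].T+E[:3,3]
    q=P@im["mtx"].T;m=(q[...,:2]/q[...,2:]).astype(np.float32)
    return cv2.remap(im["pixels"],m[...,0],m[...,1],cv2.INTER_CUBIC)[:,:,::-1],xs,ys
E
python3 - <<'E'
from h import *
for n in ["w1","top0","side0"]:
    im=load(n)
    r,xs,ys=rectify(im,(0.595,0.116),0.032,0.07)
    g=r.mean(-1).astype(np.float32)
    e=cv2.convertScaleAbs(r,alpha=1.8);e=cv2.resize(e,None,fx=2,fy=2)
    cv2.imwrite(f"pics/r_{n}.png",e)
    if n=="w1": print(proj(im,314.75,179.9,.07))
    # slot darkness radon: score over angle & offset & circle center search
    best=None
    gg=cv2.GaussianBlur(g,(0,0),2)
    # disc: maximize radial gradient along circle r=22mm
    bc=None
    th=np.linspace(0,2*np.pi,180,endpoint=False)
    gx=cv2.Sobel(gg,cv2.CV_32F,1,0);gy=cv2.Sobel(gg,cv2.CV_32F,0,1)
    for ci in range(90,166):
      for cj in range(90,166):
        ii=(ci+88*np.sin(th)).round().astype(int);jj=(cj+88*np.cos(th)).round().astype(int)
        ok=(ii>=0)&(ii<256)&(jj>=0)&(jj<256)
        if ok.sum()<100: continue
        s=-np.clip(gx[ii[ok],jj[ok]]*np.cos(th[ok])+gy[ii[ok],jj[ok]]*np.sin(th[ok]),-60,60).mean()
        if bc is None or s>bc[0]: bc=(s,ci,cj)
    ci,cj=bc[1:];print(n,"disc",xs[ci],ys[cj],bc[0])
    # slot band: mean darkness of 20x4.4mm region vs flanks
    rr=np.arange(-40,41);
    for a in np.radians(np.arange(-40,41,0.5)):
      for off in range(-14,15):
        # direction in world: (cos a, sin a): rows decrease with x, cols decrease with y
        def samp(o): return gg[(ci-(rr*np.cos(a)-o*np.sin(a))).round().astype(int),(cj-(rr*np.sin(a)+o*np.cos(a))).round().astype(int)].mean()
        s=samp(off+16)+samp(off-16)-2*(samp(off+5)+samp(off-5)+samp(off))/3
        if best is None or s>best[0]: best=(s,np.degrees(a),off*.25)
    print(" slot",best)
E
```

```text
[0.5948 0.117  0.07  ]
w1 disc 0.595 0.11675000000000002 49.804944149666376
 slot (np.float32(38.147896), np.float64(16.0), -2.5)
top0 disc 0.5945 0.11575000000000002 13.199903279827039
 slot (np.float32(38.166252), np.float64(19.5), 0.5)
side0 disc 0.596 0.11675000000000002 11.91878237128949
 slot (np.float32(28.052391), np.float64(19.5), 0.5)
```

View pics/r_w1.png

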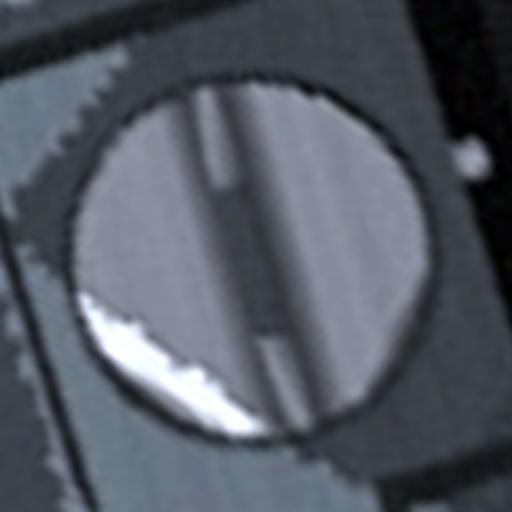

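View pics/r_top0.png

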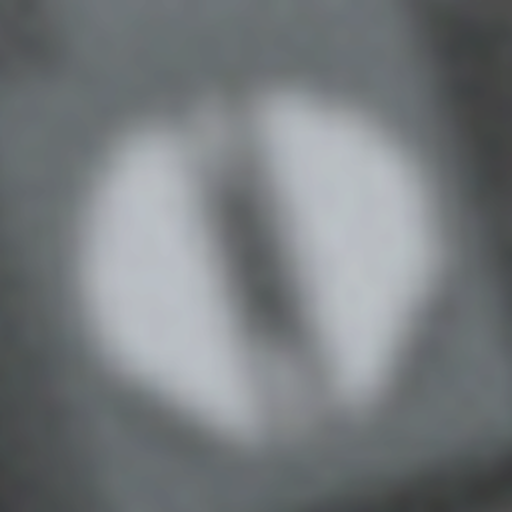

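The disc centre agrees across the three cameras to within 1.5 mm, at about (0.595, 0.1165), and the slot lies at about +17°. Now to the driver.

>>> arm_command(
  steps=[
    [[-0.02, 0.013, 0.045, 0, 100], [-0.02, 0.026, 0.09, 0, 100], [-0.02, 0.039, 0.135, 0, 100], [-0.02, 0.052, 0.18, 0, 100], [-0.02, 0.065, 0.225, 0, 100], [-0.02, 0.078, 0.27, 0, 100], [-0.02, 0.091, 0.315, 0, 100], [-0.02, 0.104, 0.36, 0, 100]],
  ],
)

```text
clock: 2.5
position: [0.4736, -0.2373, 0.2518]
orientation: [[-0.0, 0.816, -0.578], [-0.001, -0.578, -0.816], [-1.0, 0.0, 0.001]]
wrist_force: [1.0, -0.2, 0.3]
width: 0.0942
```

```bash
python3 - <<'E'
from h import *
goal((0.4408,-0.3344,0.25),np.radians(54.4-90))
E
```

```text
clk 2.5 pos [ 0.4736 -0.2373  0.2518] yaw -0.616 q6 0.083 shift [0.0019 0.0293 0.0982] turn 0.0054
```

>>> arm_command(
  steps=[
    [[0, 0.013, 0.045, 0, 100], [0, 0.026, 0.085, 0, 100], [0, 0.0295, 0.0985, 0.005, 100], [0, 0.0295, 0.0985, 0.005, 100]],
  ],
)

```text
clock: 2.9
position: [0.4404, -0.3348, 0.2519]
orientation: [[-0.0, 0.813, -0.582], [-0.001, -0.582, -0.813], [-1.0, 0.0, 0.001]]
wrist_force: [0.6, -0.6, 0.2]
width: 0.0941
```

```bash
python3 - <<'E'
from h import *
from plant import ctrl
im=ctrl.get_image("wrist");np.savez("pics/w2.npz",**im)
cv2.imwrite("pics/w2.png",im["pixels"][:,:,::-1])
W=cloud(im);z=W[...,2]
P=W[(z>.134)&(z<.143)&(np.abs(W[...,0]-.441)<.04)&(np.abs(W[...,1]+.334)<.04)];print(len(P),cv2.minAreaRect((P[:,:2]*1000).astype(np.float32)))
P=W[(z>.064)&(z<.072)&(np.abs(W[...,0]-.441)<.06)&(np.abs(W[...,1]+.334)<.06)];print(len(P),cv2.minAreaRect((P[:,:2]*1000).astype(np.float32)))
goal((0.4408,-0.3344,0.101),np.radians(54.4-90))
E
```

```text
643 ((441.9419860839844, -332.87347412109375), (25.12774658203125, 24.65283966064453), 53.72298812866211)
2587 ((441.4583435058594, -333.20684814453125), (70.26702117919922, 69.91331481933594), 86.47923278808594)
clk 2.95 pos [ 0.441  -0.3338  0.2519] yaw -0.6198 q6 -0.094 shift [0.1509 0.0001 0.0006] turn 0.0015
```

View pics/w2.png

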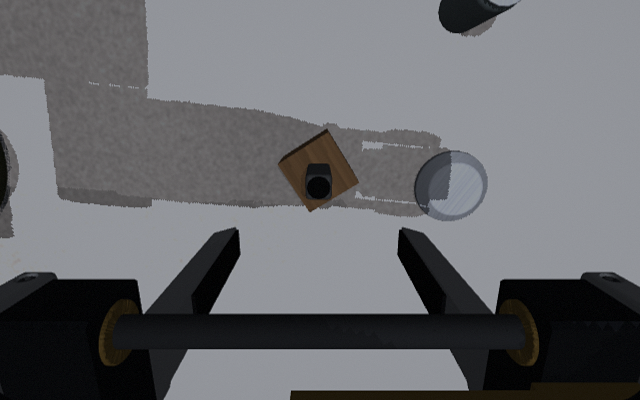

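The wrist picture shows the driver at (318,180) centred between the jaws. Its estimate is (0.4418, -0.3330) at 53.7°, which agrees with the top camera to about 1.5 mm. I'll go straight down and grip.

>>> arm_command(
  steps=[
    [[0.045, 0, 0, 0, 100], [0.09, 0, 0, 0, 100], [0.125, 0, 0, 0, 100], [0.15, 0, 0, 0, 100], [0.15, 0, 0, 0, 70], [0.15, 0, 0, 0, 30], [0.15, 0, 0, 0, 0], [0.15, 0, 0, 0, 0]],
  ],
  squeeze=30,
)

```text
clock: 3.75
position: [0.4418, -0.334, 0.1035]
orientation: [[0.002, 0.814, -0.58], [-0.002, -0.58, -0.814], [-1.0, 0.003, 0.001]]
wrist_force: [-0.5, 1.3, -0.7]
width: 0.065
```

>>> arm_command(
  steps=[
    [[0, 0, 0, 0, 0], [0, 0, 0, 0, 0], [0, 0, 0, 0, 0]],
  ],
  squeeze=45,
)

```text
clock: 4.05
position: [0.4418, -0.3341, 0.1038]
orientation: [[0.002, 0.814, -0.58], [-0.003, -0.58, -0.814], [-1.0, 0.003, 0.001]]
wrist_force: [-0.0, 0.2, 0.5]
width: 0.0415
```

>>> arm_command(
  steps=[
    [[0, 0, 0, 0, 0], [0, 0, 0, 0, 0], [0, 0, 0, 0, 0], [0, 0, 0, 0, 0]],
  ],
  squeeze=45,
)

```text
clock: 4.45
position: [0.4418, -0.3341, 0.1038]
orientation: [[0.002, 0.814, -0.58], [-0.003, -0.58, -0.814], [-1.0, 0.003, 0.001]]
wrist_force: [0.2, -0.4, -0.0]
width: 0.0256
```

>>> arm_command(
  steps=[
    [[-0.02, 0, 0, 0, 0], [-0.05, 0, 0, 0, 0], [-0.09, 0, 0, 0, 0], [-0.125, 0, 0, 0, 0], [-0.125, 0, 0, 0, 0], [-0.125, 0, 0, 0, 0]],
  ],
)

```text
clock: 5.05
position: [0.4414, -0.3337, 0.2286]
orientation: [[0.002, 0.814, -0.581], [-0.003, -0.581, -0.814], [-1.0, 0.004, 0.001]]
wrist_force: [-1.0, 0.0, -1.6]
width: 0.0255
```

```bash
python3 - <<'E'
from h import *
from plant import ctrl
s=ctrl.get_state();print(s["width"],s["wrist_force"],s["position"])
im=ctrl.get_image("side");np.savez("pics/s2.npz",**im)
wi=ctrl.get_image("wrist");np.savez("pics/w3.npz",**wi)
u,v=pix(im,[0.441,-0.334,.16]).astype(int);print(u,v)
crop(im,max(v-50,0),v+50,u-40,u+40,6,"s2c")
cv2.imwrite("pics/w3.png",wi["pixels"][:,:,::-1])
goal((0.595,0.1165,0.25),np.radians(17))
E
```

```text
0.02549535997169868 [-1.0056  0.024  -1.5765] [ 0.4414 -0.3337  0.2286]
294 266
clk 5.15 pos [ 0.4411 -0.3334  0.2272] yaw -0.6193 q6 -0.094 shift [-0.0232 -0.1358 -0.4557] turn -0.916
```

View pics/s2c.png

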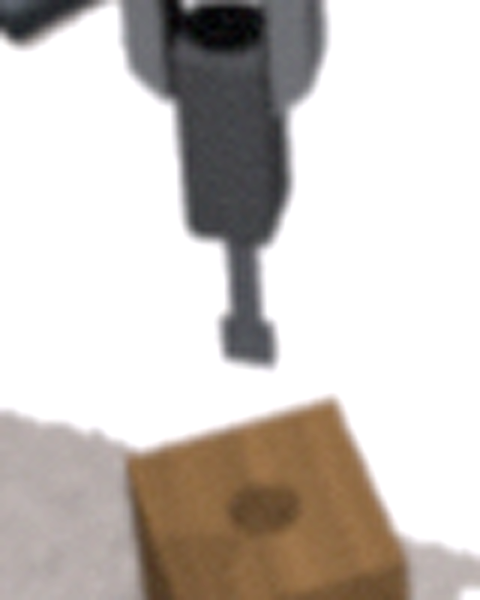

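View pics/w3.png

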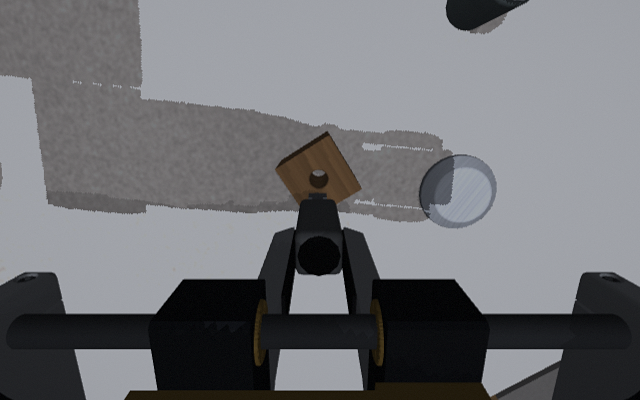

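The side crop shows the driver hanging straight with its blade at (248,340), about 15 mm wide in view. The wrist picture agrees, at (318,195): the blade's width runs along the jaw axis (tool y). I'll carry it to above the cam with tool yaw at the slot angle.

>>> arm_command(
  steps=[
    [[-0.015, -0.01, -0.035, 0, 0], [-0.02, -0.023, -0.08, -0.14, 0], [-0.02, -0.036, -0.125, -0.28, 0], [-0.02, -0.05, -0.17, -0.42, 0], [-0.02, -0.063, -0.215, -0.56, 0], [-0.02, -0.076, -0.26, -0.7, 0], [-0.02, -0.09, -0.305, -0.82, 0], [-0.02, -0.104, -0.35, -0.916, 0]],
  ],
)

```text
clock: 5.95
position: [0.5594, 0.0139, 0.2454]
orientation: [[-0.002, 0.955, 0.297], [-0.001, 0.297, -0.955], [-1.0, -0.002, 0.0]]
wrist_force: [1.5, -0.3, -0.8]
width: 0.0252
```

```bash
python3 - <<'E'
from h import *
goal((0.595,0.1165,0.20),np.radians(17))
E
```

```text
clk 5.95 pos [0.5594 0.0139 0.2454] yaw 0.3015 q6 -0.341 shift [ 0.0452  0.0645 -0.0874] turn 0.0047
```

>>> arm_command(
  steps=[
    [[0, 0.025, -0.035, 0, 0], [0.015, 0.05, -0.068, 0, 0], [0.035, 0.0645, -0.0874, 0.005, 0], [0.045, 0.0645, -0.0874, 0.005, 0], [0.045, 0.0645, -0.0874, 0.005, 0]],
  ],
)

```text
clock: 6.45
position: [0.5939, 0.1163, 0.1973]
orientation: [[-0.007, 0.956, 0.293], [-0.002, 0.293, -0.956], [-1.0, -0.007, -0.0]]
wrist_force: [0.8, -0.8, -1.5]
width: 0.0256
```

```bash
cat > look.py <<'E'
import sys
from h import *
from plant import ctrl
tag=sys.argv[1]
for n in sys.argv[2:]:
    im=ctrl.get_image(n);np.savez(f"pics/{n}_{tag}.npz",**im)
    u,v=pix(im,[0.595,0.1165,.07]).astype(int)
    p=im["pixels"][max(v-50,0):v+50,u-50:u+50,::-1]
    cv2.imwrite(f"pics/{n}_{tag}.png",cv2.convertScaleAbs(cv2.resize(p,None,fx=6,fy=6,interpolation=cv2.INTER_CUBIC),alpha=1.8))
    print(n,"crop origin",u-50,max(v-50,0))
s=ctrl.get_state();print(s["clock"],s["position"],s["wrist_force"],s["moment"],s["width"])
E
python3 look.py a wrist side top
```

```text
wrist crop origin 271 136
side crop origin 241 109
top crop origin 154 140
6.6 [0.5951 0.1154 0.2009] [ 0.1003  0.4399 -0.8916] [-0.065   0.0462 -0.0174] 0.02554260231499752
```

View pics/wrist_a.png

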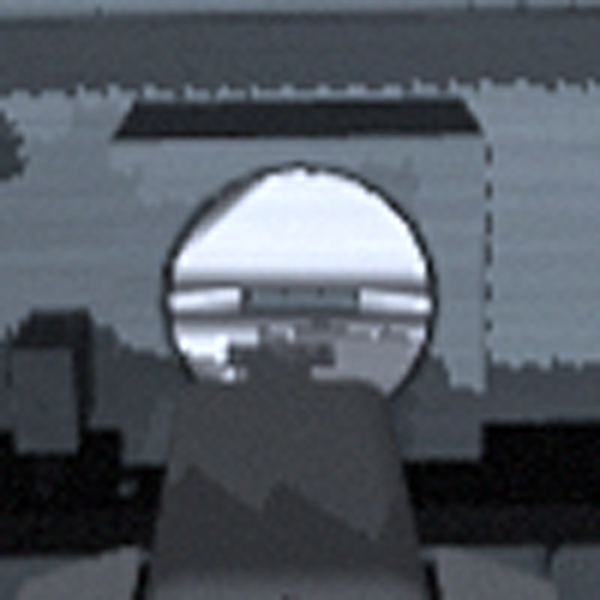

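View pics/side_a.png

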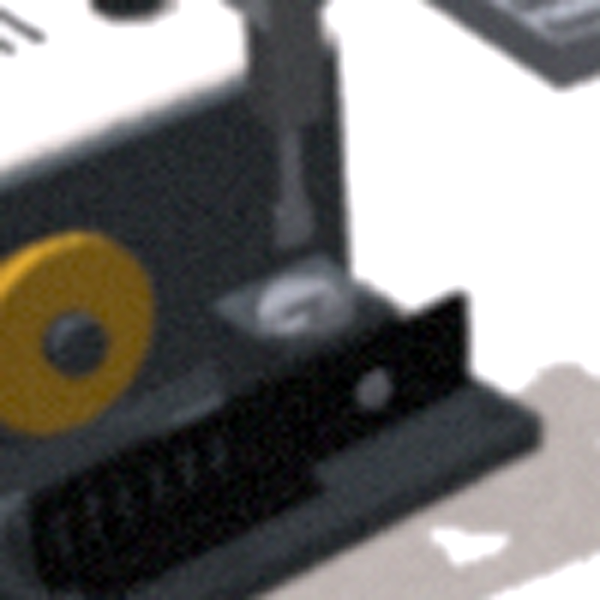

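View pics/top_a.png

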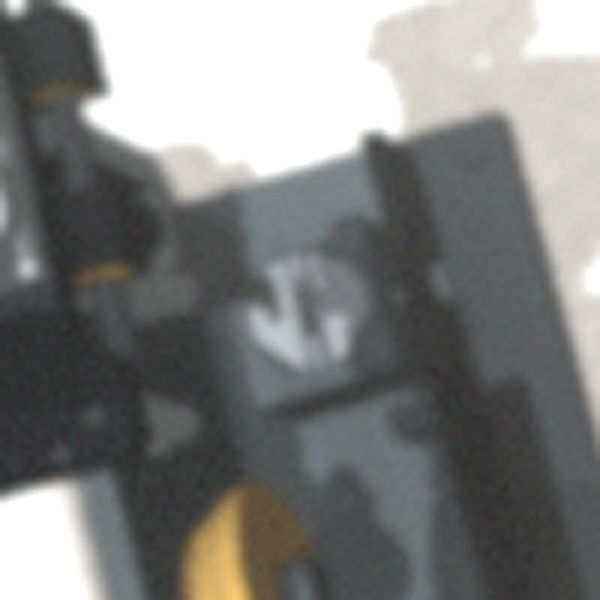

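```bash
python3 - <<'E'
from h import *
im=load("wrist_a")
f=lambda x,y:(271+(x+.5)/6-.5,136+(y+.5)/6-.5)
R=np.array([[.956,.293],[.293,-.956]])
tcp=np.array([0.5951,0.1154])
for nm,(x,y),z in [("tip L",(230,347),.105),("tip R",(335,345),.105),("slotfloorL",(242,300),.063),("slotfloorR",(360,300),.063),("disc",(302,287),.07),("disc bot",(302,168),.07)]:
    p=proj(im,*f(x,y),z);print(nm,p,"tool yz rel tcp",R@(p[:2]-tcp))
g=im["pixels"].mean(-1)[180:200,300:340].astype(int);print(g)
W=cloud(im);print(W[180:200:2,310:328:3,2])
E
```

```text
tip L [0.5839 0.1149 0.105 ] tool yz rel tcp [-0.0108 -0.0028]
tip R [0.599  0.1199 0.105 ] tool yz rel tcp [ 0.005  -0.0032]
slotfloorL [0.5852 0.1126 0.063 ] tool yz rel tcp [-0.0103 -0.0002]
slotfloorR [0.6046 0.1185 0.063 ] tool yz rel tcp [ 0.01   -0.0002]
disc [0.594  0.1193 0.07  ] tool yz rel tcp [ 0.0001 -0.0041]
disc bot [0.588  0.1386 0.07  ] tool yz rel tcp [ 0.     -0.0243]
[[102 129 128 127 128 127 128 127 128 127 128 130 129 127 128 129 129 129 128 130 129 129 129 129 130 129 129 129 129 130 129 130 131 128 132 130 131 130 129 131]
 [ 97 105 104 105 104 104 104 104 105 106 107 106 107 107 105 108 107 107 107 108 108 111 107 108 108 109 109 110 109 109 111 110 111 110 112 112 113 113 114 114]
 [ 84  81  80  79  79  80  80  79  80  80  81  82  82  82  81  82  83  84  81  83  84  85  85  84  85  84  85  85  85  84  87  85  86  85  88  87  88  87  88  89]
 [ 56  53  53  53  54  53  52  52  51  54  53  56  58  59  58  57  58  60  59  59  59  60  61  61  61  62  60  62  62  62  61  60  61  60  60  60  62  62  62  62]
 [ 64  68  70  81  88  92 100 110 115 117 110  47  40  58 
[... 2301 characters left out ...]
  35  36  36  42  68  72  72  72  68  68  68  68  74  73  73  73  73  74  71  53  20]
 [ 34  32  23  27  41  40  44  48  68  72  47  49  37  36  35  35  35  36  37  37  36  35  37  43  48  47  48  48  46  46  45  51  55  65  71  70  71  61  26  24]]
[[0.0689 0.0693 0.069  0.0707 0.07   0.0699]
 [0.069  0.0693 0.069  0.0709 0.0697 0.07  ]
 [0.0702 0.0638 0.0628 0.0615 0.0618 0.0639]
 [0.069  0.0617 0.0636 0.0616 0.0629 0.0623]
 [0.0702 0.0707 0.0696 0.0709 0.0697 0.0697]
 [0.0698 0.0694 0.0691 0.0702 0.0694 0.0691]
 [0.0707 0.0704 0.1148 0.069  0.0701 0.0696]
 [0.1107 0.117  0.1228 0.1209 0.1104 0.1106]
 [0.1177 0.1234 0.1294 0.1287 0.1218 0.1185]
 [0.1182 0.1294 0.1356 0.1347 0.1282 0.119 ]]
```

```bash
python3 - <<'E'
from h import *
im=load("wrist_a")
R=np.array([[.956,.293],[.293,-.956]]);tcp=np.array([0.5951,0.1154])
def t(nm,u,v,z):
    p=proj(im,u,v,z);print(nm,p,R@(p[:2]-tcp))
for v in (183.5,186.5,188.5): t("floor row%s"%v,320.8,v,.063); t("  at .07",320.8,v,.07)
for v in (192.3,193.5): t("tip",317.2,v,.105)
# disc circle: edge pts at z=.07 from gradient: left/right/top
g=im["pixels"].mean(-1)
print(g[170:186:1,296:304].astype(int)); print(g[158:170,316:324].astype(int));print(g[175:190,338:348].astype(int))
s=load("side_a");f=lambda x,y:(241+(x+.5)/6-.5,109+(y+.5)/6-.5)
print("side tip",proj(s,*f(293,247),.105),"disc",proj(s,*f(306,304),.07))
print(s["pixels"].mean(-1)[140:172,280:305].astype(int))
# expected positions
print(pix(s,[.595,.1165,.07]))
E
```

```text
floor row183.5 [0.5943 0.1177 0.063 ] [-0.0001 -0.0024]
  at .07 [0.5939 0.1192 0.07  ] [-0.0001 -0.004 ]
floor row186.5 [0.5953 0.1146 0.063 ] [-0.0001  0.0008]
  at .07 [0.5948 0.1162 0.07  ] [-0.0001 -0.0009]
floor row188.5 [0.5959 0.1126 0.063 ] [-0.0001  0.0029]
  at .07 [0.5954 0.1143 0.07  ] [-0.0001  0.0012]
tip [0.5908 0.1181 0.105 ] [-0.0033 -0.0039]
tip [0.5911 0.1171 0.105 ] [-0.0033 -0.0028]
[[ 64  66  61  62  62  64  64  57]
 [ 63  61  62  62  62  63  57  41]
 [ 61  61  62  64  62  61  44  29]
 [ 61  63  62  63  62  50  31  37]
 [ 63  65  64  63  57  38  34  72]
 [ 63  65  63  61  42  28  54 101]
 [ 64  63  65  57  32  48 100 123]
 [ 64  65  61  40  29  79 129 137]
 [ 64  65  57  27  41 129 137 138]
 [ 64  63  50  35  92 145 140 137]
 [ 63  60  30  31 102 129 128 127]
 [ 63  60  20  28  97 105 104 105]
 [ 61  56  27  29  84  81  80  79]
 [ 61  54  30  25  56  53  53  53]
 [ 62  55  32  34  64  68  70  81]
 [ 61  50  33  77 110 122 125 129]]
[[ 25  27  26  25  26  26  22  23]
 [ 58  59  59  59  59  60  58  57]
 [ 72  71  71  71  71  72  70  70]
 [ 70  70  71  71  71  72 
[... 3612 characters left out ...]
  38  34  36  32  33  31  26  21  16  20  11  16  12   3   2]
 [ 21  20  24  22  24  25  27  28  28  33  31  30  30  26  24  19  22  19  11  11  10   5   3   2   6]
 [ 22  21  21  22  20  20  22  21  26  28  27  25  23  20  16  18  11  13  10   4   8   0   6   7   3]
 [ 21  20  20  22  21  19  16  20  24  26  17  22  18  13   8   8   9   3   4  10   3   8   3   4  10]
 [ 22  22  20  19  20  19  21  21  18  20  12  13   8   9   3   4   7   1   7   5   7   5   7   4   0]
 [ 24  19  19  19  20  15  20  16  14  15  11  10   6  10   2   2   6   5   3   4   4   4   3  21  24]
 [ 22  23  24  21  24  15  16  15  12  10   9   7  11   6   5   4   7   3   5   5   2  17  32  41  43]]
[291.2371 159.633 ]
```

```bash
python3 - <<'E'
from h import *
from scipy.optimize import least_squares as L
w=load("wrist_a");s=load("side_a");w1=load("w1")
R=np.array([[.956,.293],[.293,-.956]])
def tri(obs): 
    r=L(lambda p:np.concatenate([pix(i,p)-o for i,o in obs]),[.595,.1165,.1]);return r.x,r.fun
tip,e=tri([(w,(317.2,193)),(s,(289.6,149.5))]);print("tip",tip,e)
dw=proj(w,320.6,184.6,.07)  # refine below
# disc by fit in wrist_a: edge dark ring points r=22
def disc(im,c0):
    r,xs,ys=rectify(im,c0,.03,.07);g=cv2.GaussianBlur(r.mean(-1).astype(np.float32),(0,0),2)
    return r,xs,ys
# edges read: left (298.0,182) right(342.3,183) top (319,163.3)
l=proj(w,298.3,182.5,.07);rr=proj(w,342.5,182.5,.07);t=proj(w,320.4,163.4,.07)
print("width mm",np.linalg.norm(l-rr)*1e3)
c=L(lambda c:[np.hypot(*(q[:2]-c))-.0222 for q in (l,rr,t)],[.595,.1165]).x
print("disc wrist_a",c,"tip wrist",proj(w,317.2,193,.105))
dt=pix(s,[tip[0],tip[1],.07]);print("side: tip dropped at .07 ->",dt,"disc ~292,159.8")
print("side disc expected for wrist disc",pix(s,[*c,.07]))
for d in [(0,0),(.003,0),(0,.003)]: print(d,pix(s,[.5951+d[0]-.0007,.1154+d[1]-.0002,.105]),pix(s,[.5951+d[0],.1154+d[1],.07]))
E
```

```text
tip [0.5913 0.1167 0.1019] [ 0.136   0.0828 -0.4439  0.0975]
width mm 44.55086605662927
disc wrist_a [0.594  0.1175] tip wrist [0.591  0.1175 0.105 ]
side: tip dropped at .07 -> [289.9233 159.9104] disc ~292,159.8
side disc expected for wrist disc [290.7467 159.5407]
(0, 0) [290.3755 148.5901] [291.4154 159.8294]
(0.003, 0) [291.4544 148.3374] [292.4728 159.5729]
(0, 0.003) [289.98   148.0415] [291.0256 159.2712]
```

Triangulating the tip and the disc shows the blade parallel to the slot, but about 3 mm short along it (tool +y). I'll shift by that, go lower and look again.

>>> arm_command(
  steps=[
    [[0.01, 0.003, 0.0005, 0, 0], [0.022, 0.003, 0.0005, 0, 0], [0.026, 0.003, 0.0005, 0, 0], [0.026, 0.003, 0.0005, 0, 0]],
  ],
)

```text
clock: 7.0
position: [0.5977, 0.1156, 0.1738]
orientation: [[-0.003, 0.957, 0.291], [-0.001, 0.291, -0.957], [-1.0, -0.003, 0.0]]
wrist_force: [-0.5, 0.1, -1.2]
width: 0.0261
```

```bash
python3 look.py b wrist side
```

```text
wrist crop origin 267 140
side crop origin 241 109
7.1 [0.5981 0.1158 0.175 ] [ 0.4763  1.2474 -1.1769] [-0.125   0.0268  0.0283] 0.025730910659706015
```

View pics/wrist_b.png

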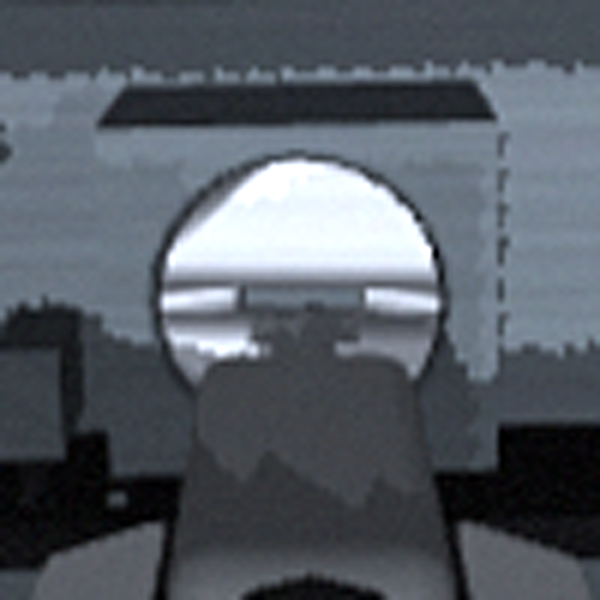

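View pics/side_b.png

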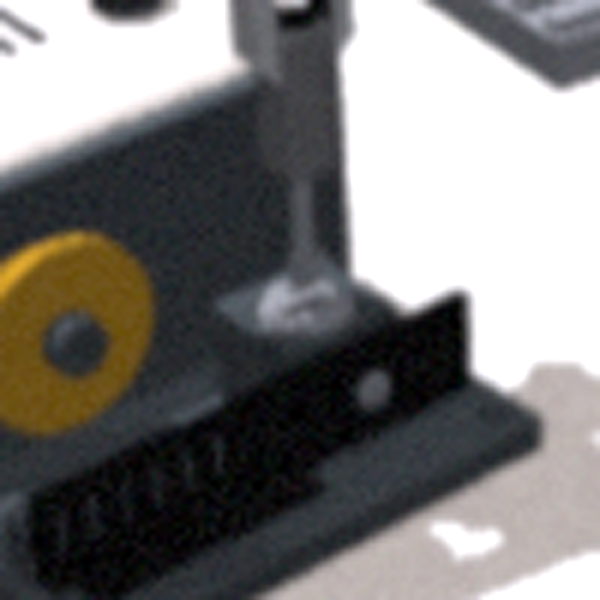

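```bash
python3 - <<'E'
from h import *
w=load("wrist_b");g=w["pixels"].mean(-1)
print("cols 300..334; rows 183..202");print(g[183:202,300:336].astype(int))
tcp=np.array([.5981,.1158])
a=pix(w,[*tcp,.079]);b=pix(w,[*tcp,.070]);print("drop px",a,b)
R=np.array([[.957,.291],[.291,-.957]])
z=np.array([.291,-.957])
print("px per mm z",(pix(w,[*(tcp+.005*z),.07])-b)/5)
print("slot cross profile col 296",g[180:200,296].astype(int),g[180:200,338].astype(int))
E
```

```text
cols 300..334; rows 183..202
[[139 137 138 137 136 138 138 139 138 137 136 138 138 138 139 139 138 139 138 138 140 137 139 139 139 139 138 140 139 138 139 139 139 139 139 138]
 [122 121 122 122 124 123 124 123 124 125 125 125 125 123 124 124 123 126 125 126 125 125 126 127 125 125 128 126 127 128 126 127 127 128 127 128]
 [ 97  99  98  98  98  99 100 100  99 101 100 101 101  98 101 100 102 101 101 102 102 102 100 102 102 101 104 102 104 103 102 102 102 104 104 104]
 [ 73  75  74  75  75  74  77  74  76  77  76  79  78  78  76  77  76  78  77  77  79  80  80  80  78  80  79  79  78  77  79  79  79  79  80  80]
 [ 54  56  56  57  59  63  66  52  56  53  54  53  53  53  55  53  54  54  54  55  54  54  54  56  56  56  55  53  53  52  52  53  54  53  54  54]
 [106 116 120 124 120 111  76  36  60  58  59  60  57  58  60  57  59  60  58  60  61  59  57  58  58  60  57  58 117 113 113 108 106  94  87  79]
 [131 134 134 132 127 119  72  37  68  68  68  68  68  67  67  67  66  69  66  66  67  66  65  65  65  66  61  53 129 128 130 128 131 129 129 128]
 [116 110 107 104  99  93  55  35  58  57 
[... 1291 characters left out ...]
 79 100  91  75  70  49  70  76  50  49  40  38  38  36  37  38  37  39  37  36  38  45  52  49  43  43  44  46  49  53  61  71  77  76]
 [ 78  68  50  40  32  35  33  34  34  35  36  36  36  35  38  39  37  37  38  38  37  37  37  35  35  34  37  36  36  35  35  34  39  48  64  77]
 [ 80  51  34  37  37  37  36  38  37  38  37  38  37  39  35  37  40  39  37  38  38  37  37  37  38  36  37  36  38  37  37  36  33  31  45  80]]
drop px [320.0305 194.3036] [320.0224 191.8507]
px per mm z [-0.0008  1.0249]
slot cross profile col 296 [116 139 143 141 122  98  73  50  79 132 136  98  53  58  81 103 130 107  79  70] [ 60 149 153 137 129 105  82  57  64 105 132 109  57  52  55  56  66  72  56  31]
```

```bash
python3 - <<'E'
from h import *
a=load("wrist_a");b=load("wrist_b")
# camera rigid to tool: camera->tool; tip fixed in tool => fixed pixel?
Ra=np.array([[-.007,.956,.293],[-.002,.293,-.956],[-1,-.007,0]])
print((np.linalg.inv(a["extrinsics"])@b["extrinsics"])[:3].round(4))
print(np.array(b["extrinsics"]).round(4))
E
```

```text
[[ 1.     -0.0031  0.0031  0.003 ]
 [ 0.0031  1.      0.0005 -0.0046]
 [-0.0031 -0.0005  1.      0.0232]]
[[ 0.9569  0.2811  0.0729  0.5756]
 [ 0.2904 -0.9226 -0.254   0.1888]
 [-0.0041  0.2642 -0.9645  0.3669]
 [ 0.      0.      0.      1.    ]]
```

```bash
python3 - <<'E'
from h import *
b=load("wrist_b")
for v in (187.2,189.6,192.0):
  p=proj(b,317.3,v,.07)
  for d in (.005,.009,.012): print(v,d,pix(b,p+[0,0,d]))
E
```

```text
187.2 0.005 [317.2608 188.4759]
187.2 0.009 [317.2285 189.5265]
187.2 0.012 [317.2037 190.3326]
189.6 0.005 [317.2608 190.9118]
189.6 0.009 [317.2286 191.9918]
189.6 0.012 [317.2039 192.8204]
192.0 0.005 [317.2609 193.3474]
192.0 0.009 [317.2288 194.4568]
192.0 0.012 [317.2041 195.3079]
```

The blade is fixed in the wrist image (u 308.5–326, tip edge v≈193), and the disc is now centred in u. The blade still sits about 1.5 mm too far in tool +z, so I'll correct that, go lower and look.

>>> arm_command(
  steps=[
    [[0.001, 0, -0.0015, 0, 0], [0.004, 0, -0.0015, 0, 0], [0.005, 0, -0.0015, 0, 0], [0.005, 0, -0.0015, 0, 0]],
  ],
)

```text
clock: 7.5
position: [0.5976, 0.1172, 0.1698]
orientation: [[-0.002, 0.957, 0.291], [-0.001, 0.291, -0.957], [-1.0, -0.002, 0.0]]
wrist_force: [-0.5, 0.1, -1.4]
width: 0.0256
```

```bash
python3 look.py c wrist;python3 - <<'E'
from h import *
w=load("wrist_c");g=w["pixels"].mean(-1)
print(g[185:200,288:348:1][:,::2].astype(int))
E
```

```text
wrist crop origin 266 142
7.55 [0.5976 0.1172 0.1699] [-0.5353 -0.07   -1.8255] [-0.0753  0.0056  0.0641] 0.02568166060113745
[[ 66  67  30 138 143 142 142 140 142 140 140 141 141 142 139 140 138 138 139 139 138 138 138 138 141 113  58  68  67  66]
 [ 67  65  26 142 134 134 135 134 133 134 133 135 134 134 134 133 134 134 134 133 134 135 134 134 137 134  41  65  64  65]
 [ 65  65  25 118 114 115 115 114 114 114 114 114 116 115 116 116 117 118 118 119 118 120 120 120 120 119  34  65  65  63]
 [ 64  65  25  92  91  92  90  90  90  90  90  92  93  93  92  93  93  94  94  94  95  95  95  95  96  95  27  64  64  62]
 [ 63  64  26  68  66  67  66  66  64  67  67  70  70  71  71  69  71  68  71  70  71  71  71  71  73  71  24  64  63  61]
 [ 65  64  21  49  52  57  60  67  79  44  54  54  45  56  56  47  50  52  50  48  57  54  51  50  51  49  20  66  63  63]
 [ 65  59  32  83  97 118 125 117 117  32  62  60  55  42  61  33  35  58  61  66 109 119 114  96  83  72  18  64  63  63]
 [ 63  56  53 136 133 134 132 122 113  35  66  64  63  34  53  40  34  51  50  65  90 108 134 127  86 124  15  63
[... 171 characters left out ...]
 36  43  50  48  49  36  43  42  38  44  39  48  51  54  55  58  63  21  66  66  66]
 [ 67  66  20  56  54  54  58  57  54  49  47  49  43  44  36  39  38  39  39  37  39  42  40  43  40  44  22  67  66  64]
 [ 66  65  25  69  68  66  65  65  65  65  53  46  35  37  39  39  39  37  37  39  44  40  44  41  40  43  21  69  65  66]
 [ 50  68  30  65  67  89  87  88  88  88  87 100  42  40  37  39  38  42  68  66  51  51  51  49  52  49  22  69  64  67]
 [ 37  51  26  64  64  78 112 110  75  78 112  92  45  39  38  38  38  40  77  66  54  58  61  61  59  57  23  47  67  65]
 [ 34  34  25  76  73  70  95  94  45  46  76  49  41  38  39  37  36  37  50  44  41  46  53  69  69  57  28  33  66  66]]
```

View pics/wrist_c.png

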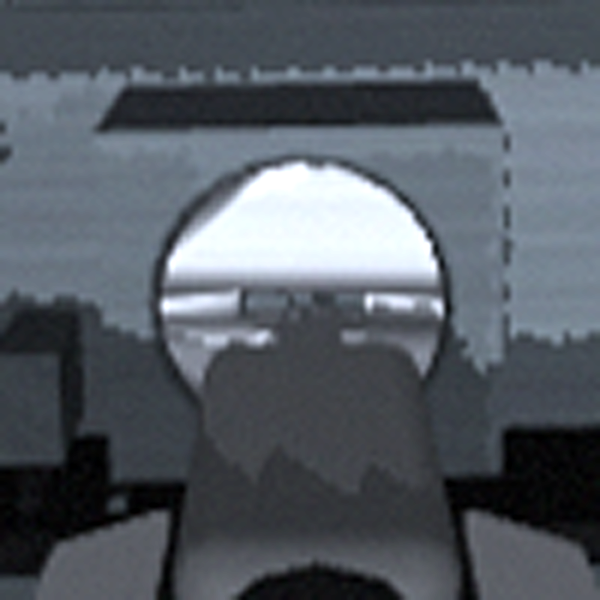

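The picture shows the tip edge (v≈193) between the slot's edges (v≈190–195), with the blade about 1 mm too far in +y. I'll trim that and descend carefully, watching the force.

>>> arm_command(
  steps=[
    [[0.001, -0.001, 0, 0, 0], [0.002, -0.001, 0, 0, 0], [0.003, -0.001, 0, 0, 0], [0.004, -0.001, 0, 0, 0], [0.004, -0.001, 0, 0, 0]],
  ],
)

```text
clock: 8.05
position: [0.5966, 0.1169, 0.1657]
orientation: [[-0.002, 0.957, 0.291], [-0.001, 0.291, -0.957], [-1.0, -0.002, 0.0]]
wrist_force: [-0.3, 0.7, -1.0]
width: 0.026
```

>>> arm_command(
  steps=[
    [[0.001, 0, 0, 0, 0], [0.002, 0, 0, 0, 0], [0.002, 0, 0, 0, 0]],
  ],
)

```text
clock: 8.35
position: [0.5965, 0.1169, 0.1636]
orientation: [[-0.002, 0.957, 0.291], [-0.001, 0.291, -0.957], [-1.0, -0.002, 0.0]]
wrist_force: [-0.1, -0.5, -1.0]
width: 0.0253
```

>>> arm_command(
  steps=[
    [[0.001, 0, 0, 0, 0], [0.002, 0, 0, 0, 0], [0.002, 0, 0, 0, 0]],
  ],
)

```text
clock: 8.65
position: [0.5965, 0.1169, 0.1614]
orientation: [[-0.002, 0.957, 0.291], [-0.001, 0.291, -0.957], [-1.0, -0.002, 0.0]]
wrist_force: [-0.4, 0.1, -0.7]
width: 0.0258
```

No contact force at 4 mm below the disc's top, so the blade is in the slot. I'll continue to the floor.

>>> arm_command(
  steps=[
    [[0.001, 0, 0, 0, 0], [0.0015, 0, 0, 0, 0], [0.002, 0, 0, 0, 0], [0.002, 0, 0, 0, 0]],
  ],
)

```text
clock: 9.05
position: [0.5964, 0.1169, 0.1593]
orientation: [[-0.002, 0.957, 0.291], [-0.001, 0.291, -0.957], [-1.0, -0.003, 0.0]]
wrist_force: [-0.1, 0.1, -1.1]
width: 0.026
```

>>> arm_command(
  steps=[
    [[0.0005, 0, 0, 0, 0], [0.001, 0, 0, 0, 0], [0.001, 0, 0, 0, 0]],
  ],
)

```text
clock: 9.35
position: [0.5965, 0.1169, 0.1586]
orientation: [[-0.002, 0.957, 0.291], [-0.001, 0.291, -0.957], [-1.0, -0.002, 0.0]]
wrist_force: [-0.2, -0.6, 2.3]
width: 0.0254
```

There's light contact with the floor at TCP z 0.1586 against 0.1588 predicted, so the blade is fully seated. Next I'll turn clockwise, checking the moment.

```bash
cat > st.py <<'E'
from h import *
from plant import ctrl
s=ctrl.get_state();R=np.array(s["orientation"])
print(round(s["clock"],2),"pos",np.array(s["position"]),"yaw",round(np.arctan2(R[1,1],R[0,1]),4),"F",np.array(s["wrist_force"]),"M",np.array(s["moment"]),"w",round(s["width"],4),"tq6",round(s["joint_torque"][5],4))
E
python3 st.py
```

```text
9.35 pos [0.5965 0.1169 0.1586] yaw 0.2953 F [-0.2359 -0.6011  2.2554] M [-0.0584  0.2558  0.0285] w 0.0254 tq6 0.0006
```

>>> arm_command(
  steps=[
    [[0.0003, 0, 0, 0.05, 0], [0.0003, 0, 0, 0.1, 0], [0.0003, 0, 0, 0.15, 0], [0.0003, 0, 0, 0.2, 0]],
  ],
)

```text
clock: 9.75
position: [0.5966, 0.1167, 0.1586]
orientation: [[-0.001, 0.996, 0.093], [-0.001, 0.093, -0.996], [-1.0, -0.002, 0.001]]
wrist_force: [-0.5, -1.3, 3.2]
width: 0.0257
```

```bash
python3 st.py
```

```text
9.75 pos [0.5966 0.1167 0.1586] yaw 0.0934 F [-0.499  -1.3466  3.242 ] M [-0.4697  0.3409  0.1171] w 0.0257 tq6 -0.9323
```

>>> arm_command(
  steps=[
    [[0.0003, 0, 0, 0.05, 0], [0.0003, 0, 0, 0.1, 0], [0.0003, 0, 0, 0.15, 0]],
  ],
)

```text
clock: 10.05
position: [0.5966, 0.1165, 0.1586]
orientation: [[-0.001, 0.998, -0.059], [-0.002, -0.059, -0.998], [-1.0, -0.001, 0.002]]
wrist_force: [-0.7, -1.4, 3.0]
width: 0.0256
```

```bash
python3 st.py
```

```text
10.05 pos [0.5966 0.1165 0.1586] yaw -0.0586 F [-0.7103 -1.3647  2.9917] M [-0.387   0.5051  0.1277] w 0.0256 tq6 -0.9322
```

>>> arm_command(
  steps=[
    [[0.0002, 0, 0, 0.03, 0], [0.0002, 0, 0, 0.06, 0], [0.0002, 0, 0, 0.06, 0]],
  ],
)

```text
clock: 10.35
position: [0.5966, 0.1165, 0.1586]
orientation: [[-0.001, 0.993, -0.119], [-0.002, -0.119, -0.993], [-1.0, -0.001, 0.002]]
wrist_force: [-1.9, -1.7, 3.2]
width: 0.0254
```

```bash
python3 st.py
```

```text
10.35 pos [0.5966 0.1165 0.1586] yaw -0.1193 F [-1.8677 -1.7087  3.2038] M [-0.3551  0.5411  0.0557] w 0.0254 tq6 0.6557
```

>>> arm_command(
  steps=[
    [[0.0002, 0, 0, 0.03, 0], [0.0002, 0, 0, 0.06, 0]],
  ],
)

```text
clock: 10.55
position: [0.5966, 0.1164, 0.1586]
orientation: [[-0.001, 0.984, -0.179], [-0.002, -0.179, -0.984], [-1.0, -0.001, 0.002]]
wrist_force: [-1.7, -1.5, 4.3]
width: 0.0256
```

```bash
python3 st.py
```

```text
10.55 pos [0.5966 0.1164 0.1586] yaw -0.1801 F [-1.7028 -1.4884  4.2629] M [-0.4044  0.637   0.211 ] w 0.0256 tq6 -0.5335
```

>>> arm_command(
  steps=[
    [[0.0002, 0, 0, 0.02, 0], [0.0002, 0, 0, 0.04, 0]],
  ],
)

```text
clock: 10.75
position: [0.5966, 0.1164, 0.1586]
orientation: [[-0.001, 0.976, -0.219], [-0.002, -0.219, -0.976], [-1.0, -0.001, 0.002]]
wrist_force: [-2.7, -0.9, 4.3]
width: 0.0256
```

```bash
python3 st.py
```

```text
10.75 pos [0.5966 0.1164 0.1586] yaw -0.2212 F [-2.7016 -0.9352  4.3302] M [-0.388   0.6751  0.1587] w 0.0256 tq6 -0.2361
```

>>> arm_command(
  steps=[
    [[0.0002, 0, 0, 0.02, 0], [0.0002, 0, 0, 0.04, 0]],
  ],
)

```text
clock: 10.95
position: [0.5966, 0.1165, 0.1585]
orientation: [[-0.001, 0.966, -0.259], [-0.002, -0.259, -0.966], [-1.0, -0.001, 0.002]]
wrist_force: [-2.5, -1.5, 5.5]
width: 0.0255
```

```bash
python3 st.py
```

```text
10.95 pos [0.5966 0.1165 0.1585] yaw -0.2624 F [-2.5163 -1.5427  5.5087] M [-0.3717  0.7947  0.1954] w 0.0255 tq6 -0.243
```

>>> arm_command(
  steps=[
    [[0, 0, 0, 0.02, 0], [0, 0, 0, 0.04, 0]],
  ],
)

```text
clock: 11.15
position: [0.5965, 0.1164, 0.1586]
orientation: [[-0.001, 0.954, -0.299], [-0.002, -0.299, -0.954], [-1.0, -0.0, 0.002]]
wrist_force: [-2.7, -1.5, 4.9]
width: 0.0259
```

```bash
python3 st.py
```

```text
11.15 pos [0.5965 0.1164 0.1586] yaw -0.3039 F [-2.6822 -1.4621  4.9178] M [-0.413   0.7714  0.1222] w 0.0259 tq6 -0.2357
```

>>> arm_command(
  steps=[
    [[0, 0, 0, 0.02, 0], [0, 0, 0, 0.03, 0]],
  ],
)

```text
clock: 11.35
position: [0.5965, 0.1164, 0.1586]
orientation: [[-0.001, 0.944, -0.329], [-0.002, -0.329, -0.944], [-1.0, -0.0, 0.002]]
wrist_force: [-3.2, -1.4, 5.3]
width: 0.0254
```

```bash
python3 st.py
```

```text
11.35 pos [0.5965 0.1164 0.1586] yaw -0.3352 F [-3.2237 -1.4289  5.344 ] M [-0.3507  0.7956  0.2185] w 0.0254 tq6 0.1744
```

>>> arm_command(
  steps=[
    [[0.0001, 0, 0, 0.02, 0], [0.0001, 0, 0, 0.03, 0]],
  ],
)

```text
clock: 11.55
position: [0.5965, 0.1164, 0.1585]
orientation: [[-0.001, 0.934, -0.359], [-0.002, -0.359, -0.934], [-1.0, -0.0, 0.002]]
wrist_force: [-2.9, -1.1, 4.8]
width: 0.0255
```

```bash
python3 st.py
```

```text
11.55 pos [0.5965 0.1164 0.1585] yaw -0.3667 F [-2.897  -1.0739  4.8109] M [-0.438   0.8633  0.143 ] w 0.0255 tq6 0.1338
```

```bash
cat > av.py <<'E'
import sys
from h import *
from plant import ctrl
n=int(sys.argv[1]);M=[];F=[]
for i in range(n):
    s=ctrl.get_state();M.append(s["moment"][2]);F.append(s["wrist_force"])
    if i<n-1: im=ctrl.get_image("wrist")
R=np.array(s["orientation"])
print(round(s["clock"],2),"yaw",round(np.arctan2(R[1,1],R[0,1]),4),"Mz",np.round(M,3),"mean",round(np.mean(M),3),"F",np.mean(F,0),"z",round(s["position"][2],4))
E
python3 av.py 5
```

```text
11.75 yaw -0.3659 Mz [0.143 0.168 0.14  0.142 0.15 ] mean 0.149 F [-2.7697 -1.4407  4.7997] z 0.1586
```

>>> arm_command(
  steps=[
    [[0.0001, 0, 0, 0.02, 0], [0.0001, 0, 0, 0.04, 0]],
  ],
)

```text
clock: 11.95
position: [0.5965, 0.1164, 0.1586]
orientation: [[-0.001, 0.918, -0.396], [-0.002, -0.396, -0.918], [-1.0, -0.0, 0.002]]
wrist_force: [-1.6, -1.1, 5.5]
width: 0.0257
```

```bash
python3 av.py 5
```

```text
12.15 yaw -0.4067 Mz [0.126 0.159 0.135 0.244 0.148] mean 0.162 F [-2.509  -1.2676  5.0788] z 0.1586
```

>>> arm_command(
  steps=[
    [[0.0001, 0, 0, 0.02, 0], [0.0001, 0, 0, 0.04, 0]],
  ],
)

```text
clock: 12.35
position: [0.5965, 0.1164, 0.1586]
orientation: [[-0.001, 0.901, -0.433], [-0.002, -0.433, -0.901], [-1.0, -0.0, 0.002]]
wrist_force: [-2.4, -1.8, 5.9]
width: 0.0255
```

```bash
python3 av.py 3
```

```text
12.45 yaw -0.448 Mz [0.191 0.123 0.203] mean 0.173 F [-2.8508 -1.4897  5.207 ] z 0.1586
```

>>> arm_command(
  steps=[
    [[0.0001, 0, 0, 0.02, 0], [0.0001, 0, 0, 0.03, 0]],
  ],
)

```text
clock: 12.65
position: [0.5965, 0.1164, 0.1586]
orientation: [[-0.001, 0.887, -0.461], [-0.002, -0.461, -0.887], [-1.0, 0.0, 0.002]]
wrist_force: [-2.3, -1.5, 5.0]
width: 0.0254
```

```bash
python3 av.py 3
```

```text
12.75 yaw -0.4792 Mz [0.194 0.205 0.209] mean 0.203 F [-2.1809 -1.2558  5.5038] z 0.1586
```

>>> arm_command(
  steps=[
    [[0.0001, 0, 0, 0.02, 0], [0.0001, 0, 0, 0.03, 0]],
  ],
)

```text
clock: 12.95
position: [0.5965, 0.1164, 0.1586]
orientation: [[-0.001, 0.872, -0.489], [-0.002, -0.489, -0.872], [-1.0, 0.0, 0.002]]
wrist_force: [-3.0, -0.8, 4.7]
width: 0.0255
```

```bash
python3 av.py 3
```

```text
13.05 yaw -0.5102 Mz [0.205 0.226 0.225] mean 0.218 F [-2.4954 -0.5987  5.0952] z 0.1586
```

>>> arm_command(
  steps=[
    [[0.0001, 0, 0, 0.02, 0], [0.0001, 0, 0, 0.03, 0]],
  ],
)

```text
clock: 13.25
position: [0.5965, 0.1164, 0.1586]
orientation: [[-0.001, 0.857, -0.516], [-0.002, -0.516, -0.857], [-1.0, 0.0, 0.002]]
wrist_force: [-3.4, -1.5, 5.3]
width: 0.0255
```

```bash
python3 av.py 3
```

```text
13.35 yaw -0.5413 Mz [0.227 0.189 0.187] mean 0.201 F [-2.7378 -1.4938  5.7907] z 0.1586
```

>>> arm_command(
  steps=[
    [[0.0001, 0, 0, 0.01, 0], [0.0001, 0, 0, 0.02, 0]],
  ],
)

```text
clock: 13.55
position: [0.5965, 0.1164, 0.1586]
orientation: [[-0.001, 0.846, -0.533], [-0.002, -0.533, -0.846], [-1.0, 0.0, 0.002]]
wrist_force: [-2.3, -0.5, 5.5]
width: 0.0256
```

```bash
python3 av.py 4
```

```text
13.7 yaw -0.562 Mz [0.163 0.235 0.158 0.139] mean 0.174 F [-2.401  -1.1411  5.2219] z 0.1586
```

>>> arm_command(
  steps=[
    [[0.0001, 0, 0, 0.01, 0], [0.0001, 0, 0, 0.02, 0]],
  ],
)

```text
clock: 13.9
position: [0.5965, 0.1164, 0.1586]
orientation: [[-0.001, 0.835, -0.551], [-0.002, -0.551, -0.835], [-1.0, 0.0, 0.002]]
wrist_force: [-3.2, -1.1, 4.9]
width: 0.0256
```

```bash
python3 av.py 4
```

```text
14.05 yaw -0.5827 Mz [0.219 0.241 0.242 0.23 ] mean 0.233 F [-2.5494 -1.1022  5.3464] z 0.1586
```

>>> arm_command(
  steps=[
    [[0.0001, 0, 0, 0.01, 0], [0.0001, 0, 0, 0.02, 0]],
  ],
)

```text
clock: 14.25
position: [0.5965, 0.1164, 0.1586]
orientation: [[-0.001, 0.823, -0.568], [-0.002, -0.568, -0.823], [-1.0, 0.001, 0.002]]
wrist_force: [-3.0, -1.6, 4.7]
width: 0.0252
```

```bash
python3 av.py 4; python3 look.py d wrist side
```

```text
14.4 yaw -0.6034 Mz [0.222 0.194 0.257 0.261] mean 0.234 F [-2.9002 -1.0369  4.9425] z 0.1586
wrist crop origin 267 146
side crop origin 241 109
14.5 [0.5964 0.1164 0.1586] [-2.1364 -1.0704  5.3237] [-0.4217  0.9512  0.1918] 0.025753607809636706
```

View pics/side_d.png

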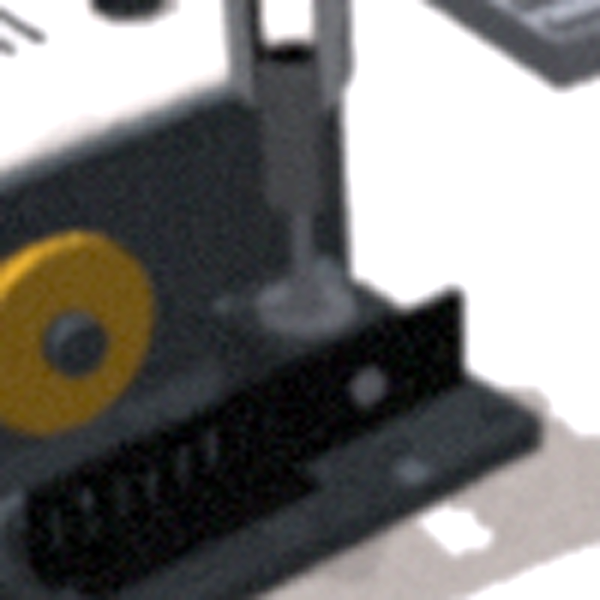

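```bash
cat > gd.py <<'E'
import sys
from h import *
a=load("side0");b=load(sys.argv[1])
ga=cv2.cvtColor(a["pixels"],cv2.COLOR_RGB2GRAY).astype(np.float32);gb=cv2.cvtColor(b["pixels"],cv2.COLOR_RGB2GRAY).astype(np.float32)
yv=np.array([.30,-.954,0])  # grinder +y approx
p=np.array([.61,.08,.05])
d=(pix(a,p+yv*.004)-pix(a,p))/4
print("px per mm opening",d)
# bolt + right edge patch; search sub-pixel displacement along d
for nm,(r0,r1,c0,c1) in dict(bolt=(166,181,296,310),edge=(155,175,312,323),both=(155,181,296,323)).items():
    best=[]
    v,u=np.mgrid[r0:r1,c0:c1].astype(np.float32)
    for mm in np.arange(-2,7,.1):
        t=cv2.remap(ga,(u+d[0]*mm).astype(np.float32),(v+d[1]*mm).astype(np.float32),cv2.INTER_CUBIC)
        best.append((np.mean((t-gb[r0:r1,c0:c1])**2),mm))
    print(nm,"closed by mm",min(best))
E
python3 gd.py side_b; python3 gd.py side_d
```

```text
px per mm opening [0.2372 0.1593]
bolt closed by mm (np.float32(23.001818), np.float64(-0.2999999999999985))
edge closed by mm (np.float32(16.116575), np.float64(0.10000000000000187))
both closed by mm (np.float32(103.497215), np.float64(0.40000000000000213))
px per mm opening [0.2372 0.1593]
bolt closed by mm (np.float32(25.714867), np.float64(3.0000000000000044))
edge closed by mm (np.float32(24.743305), np.float64(3.800000000000005))
both closed by mm (np.float32(80.30994), np.float64(3.800000000000005))
```

The guard has closed by about 3–3.8 mm of its 3–4, and the torque is rising, so I'll use finer steps.

>>> arm_command(
  steps=[
    [[0.0001, 0, 0, 0.015, 0], [0.0001, 0, 0, 0.015, 0]],
  ],
)

```text
clock: 14.7
position: [0.5964, 0.1164, 0.1586]
orientation: [[-0.001, 0.814, -0.581], [-0.002, -0.581, -0.814], [-1.0, 0.001, 0.002]]
wrist_force: [-3.5, -0.9, 5.7]
width: 0.0259
```

```bash
python3 av.py 6
```

```text
14.95 yaw -0.619 Mz [0.262 0.235 0.224 0.212 0.233 0.222] mean 0.231 F [-3.083  -1.1794  5.3837] z 0.1586
```

>>> arm_command(
  steps=[
    [[0.0001, 0, 0, 0.015, 0], [0.0001, 0, 0, 0.015, 0]],
  ],
)

```text
clock: 15.15
position: [0.5964, 0.1164, 0.1586]
orientation: [[-0.001, 0.805, -0.593], [-0.002, -0.593, -0.805], [-1.0, 0.001, 0.002]]
wrist_force: [-2.7, -1.2, 5.9]
width: 0.0255
```

```bash
python3 av.py 6
```

```text
15.4 yaw -0.6347 Mz [0.177 0.212 0.262 0.157 0.203 0.257] mean 0.211 F [-2.7101 -1.1662  5.7181] z 0.1586
```

>>> arm_command(
  steps=[
    [[0.0001, 0, 0, 0.02, 0], [0.0001, 0, 0, 0.02, 0]],
  ],
)

```text
clock: 15.6
position: [0.5964, 0.1163, 0.1585]
orientation: [[-0.001, 0.792, -0.61], [-0.002, -0.61, -0.792], [-1.0, 0.001, 0.002]]
wrist_force: [-2.5, -1.3, 5.1]
width: 0.0257
```

```bash
python3 av.py 5
```

```text
15.8 yaw -0.6553 Mz [0.207 0.248 0.176 0.184 0.242] mean 0.212 F [-3.0514 -1.2778  5.0218] z 0.1586
```

>>> arm_command(
  steps=[
    [[0.0001, 0, 0, 0.02, 0], [0.0001, 0, 0, 0.02, 0]],
  ],
)

```text
clock: 16.0
position: [0.5964, 0.1163, 0.1586]
orientation: [[-0.001, 0.78, -0.626], [-0.002, -0.626, -0.78], [-1.0, 0.001, 0.002]]
wrist_force: [-2.2, -2.1, 4.9]
width: 0.0256
```

```bash
python3 av.py 5
```

```text
16.2 yaw -0.6759 Mz [0.247 0.259 0.18  0.266 0.217] mean 0.234 F [-2.7027 -1.5391  5.1317] z 0.1586
```

>>> arm_command(
  steps=[
    [[0.0001, 0, 0, 0.02, 0], [0.0001, 0, 0, 0.02, 0]],
  ],
)

```text
clock: 16.4
position: [0.5964, 0.1163, 0.1586]
orientation: [[-0.001, 0.767, -0.642], [-0.002, -0.642, -0.767], [-1.0, 0.001, 0.002]]
wrist_force: [-3.0, -1.2, 5.1]
width: 0.0258
```

```bash
python3 av.py 5
```

```text
16.6 yaw -0.6965 Mz [0.289 0.274 0.247 0.285 0.275] mean 0.274 F [-2.54   -1.5101  5.2197] z 0.1586
```

>>> arm_command(
  steps=[
    [[0.0001, 0, 0, 0.015, 0], [0.0001, 0, 0, 0.015, 0]],
  ],
)

```text
clock: 16.8
position: [0.5964, 0.1163, 0.1586]
orientation: [[-0.001, 0.757, -0.654], [-0.003, -0.654, -0.757], [-1.0, 0.001, 0.002]]
wrist_force: [-2.4, -1.7, 5.0]
width: 0.0259
```

```bash
python3 av.py 5
```

```text
17.0 yaw -0.7121 Mz [0.249 0.256 0.286 0.231 0.306] mean 0.265 F [-2.7422 -1.2655  5.4005] z 0.1586
```

```bash
python3 look.py e side; python3 gd.py side_e
```

```text
side crop origin 241 109
17.05 [0.5964 0.1163 0.1585] [-2.1819 -2.1661  5.372 ] [-0.4176  0.8971  0.3139] 0.025720471238391652
px per mm opening [0.2372 0.1593]
bolt closed by mm (np.float32(21.865822), np.float64(3.100000000000005))
edge closed by mm (np.float32(23.171494), np.float64(4.100000000000005))
both closed by mm (np.float32(82.43549), np.float64(4.2000000000000055))
```

>>> arm_command(
  steps=[
    [[0.0001, 0, 0, 0.01, 0], [0.0001, 0, 0, 0.01, 0]],
  ],
)

```text
clock: 17.25
position: [0.5964, 0.1163, 0.1586]
orientation: [[-0.001, 0.75, -0.662], [-0.003, -0.662, -0.75], [-1.0, 0.001, 0.002]]
wrist_force: [-2.8, -0.7, 4.8]
width: 0.0254
```

```bash
python3 av.py 9
```

```text
17.65 yaw -0.7226 Mz [0.344 0.328 0.337 0.315 0.301 0.294 0.323 0.301 0.236] mean 0.309 F [-2.5045 -1.3322  5.1771] z 0.1586
```

The torque has risen steeply to about 0.31 Nm as measured (about 0.02–0.03 of that is zero offset), so it's tight and I'm stopping here. I'll back off within the slot's play to unload the blade, then lift straight out.

>>> arm_command(
  steps=[
    [[0, 0, 0, -0.03, 0], [0, 0, 0, -0.06, 0], [0, 0, 0, -0.06, 0]],
  ],
)

```text
clock: 17.95
position: [0.5964, 0.1163, 0.1586]
orientation: [[-0.001, 0.789, -0.615], [-0.003, -0.615, -0.789], [-1.0, 0.001, 0.002]]
wrist_force: [-3.3, -1.3, 4.3]
width: 0.0257
```

```bash
python3 av.py 2
```

```text
18.0 yaw -0.6629 Mz [0.131 0.099] mean 0.115 F [-2.8559 -1.8981  4.9036] z 0.1586
```

>>> arm_command(
  steps=[
    [[-0.004, 0, 0, 0, 0], [-0.012, 0, 0, 0, 0], [-0.025, 0, 0, 0, 0], [-0.05, 0, 0, 0, 0], [-0.085, 0, 0, 0, 0], [-0.085, 0, 0, 0, 0]],
  ],
)

```text
clock: 18.6
position: [0.598, 0.1169, 0.2499]
orientation: [[0.008, 0.788, -0.616], [-0.001, -0.616, -0.788], [-1.0, 0.007, -0.004]]
wrist_force: [0.4, -0.2, -1.1]
width: 0.0259
```

```bash
python3 st.py; python3 look.py f side wrist; python3 gd.py side_f; python3 - <<'E'
from h import *
goal((0.4412,-0.3335,0.245),-0.6193)
E
```

```text
18.6 pos [0.598  0.1169 0.2499] yaw -0.6631 F [ 0.3863 -0.1735 -1.0593] M [-0.0705  0.0917 -0.0089] w 0.0259 tq6 -0.0081
side crop origin 241 109
wrist crop origin 266 127
18.7 [0.5967 0.1167 0.2447] [ 1.3871 -0.0375 -1.6884] [-0.0344  0.0838 -0.0038] 0.025541040542171812
px per mm opening [0.2372 0.1593]
bolt closed by mm (np.float32(21.508272), np.float64(3.400000000000005))
edge closed by mm (np.float32(16.67717), np.float64(4.100000000000005))
both closed by mm (np.float32(84.10124), np.float64(4.2000000000000055))
clk 18.7 pos [0.5967 0.1167 0.2447] yaw -0.663 q6 0.797 shift [0.0005 0.1545 0.4505] turn -0.0437
```

View pics/wrist_f.png

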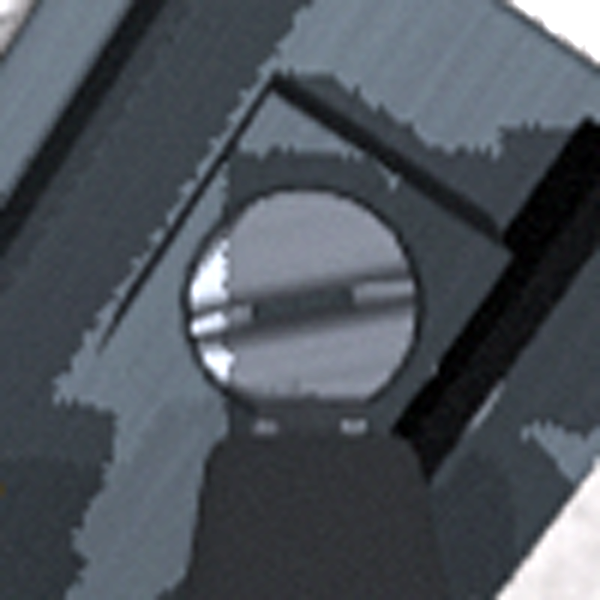

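The slot is free and the guard stays closed (about 4 mm of travel, unchanged after lifting). Now I'll return the driver to its stand.

>>> arm_command(
  steps=[
    [[-0.01, 0.015, 0.045, 0, 0], [-0.01, 0.03, 0.09, 0, 0], [-0.01, 0.046, 0.135, 0, 0], [-0.01, 0.062, 0.18, 0, 0], [-0.01, 0.077, 0.225, -0.02, 0], [-0.01, 0.093, 0.27, -0.044, 0], [-0.01, 0.108, 0.315, -0.044, 0], [-0.01, 0.123, 0.36, -0.044, 0]],
  ],
)

```text
clock: 19.5
position: [0.4708, -0.2442, 0.2545]
orientation: [[0.0, 0.814, -0.58], [-0.001, -0.58, -0.814], [-1.0, 0.001, 0.001]]
wrist_force: [1.1, -0.6, -0.6]
width: 0.0255
```

```bash
python3 - <<'E'
from h import *
goal((0.4416,-0.3339,0.245),-0.6193)
E
```

```text
clk 19.5 pos [ 0.4708 -0.2442  0.2545] yaw -0.6191 q6 0.072 shift [0.0096 0.0283 0.09  ] turn 0.0002
```

>>> arm_command(
  steps=[
    [[0, 0.015, 0.045, 0, 0], [0, 0.025, 0.08, 0, 0], [0.005, 0.0283, 0.09, 0, 0], [0.0096, 0.0283, 0.09, 0, 0], [0.0096, 0.0283, 0.09, 0, 0], [0.0096, 0.0283, 0.09, 0, 0]],
  ],
)

```text
clock: 20.1
position: [0.4422, -0.3326, 0.2448]
orientation: [[0.0, 0.815, -0.579], [-0.001, -0.579, -0.815], [-1.0, 0.001, 0.001]]
wrist_force: [0.6, -0.4, -0.8]
width: 0.0254
```

```bash
python3 st.py; python3 - <<'E'
from h import *
from plant import ctrl
w=ctrl.get_image("wrist");np.savez("pics/w4.npz",**w)
s=ctrl.get_image("side");np.savez("pics/s4.npz",**s)
crop(w,150,220,270,370,6,"w4c")
u,v=pix(s,[.4416,-.3339,.1]).astype(int);crop(s,v-60,v+40,u-45,u+45,6,"s4c")
goal((0.4416,-0.3339,0.165),-0.6193)
E
```

```text
20.1 pos [ 0.4422 -0.3326  0.2448] yaw -0.6175 F [ 0.5659 -0.4404 -0.7671] M [-0.101   0.0506 -0.0175] w 0.0254 tq6 0.0127
clk 20.2 pos [ 0.4422 -0.333   0.2453] yaw -0.6176 q6 -0.094 shift [ 0.0803 -0.0001  0.0011] turn 0.0017
```

View pics/w4c.png

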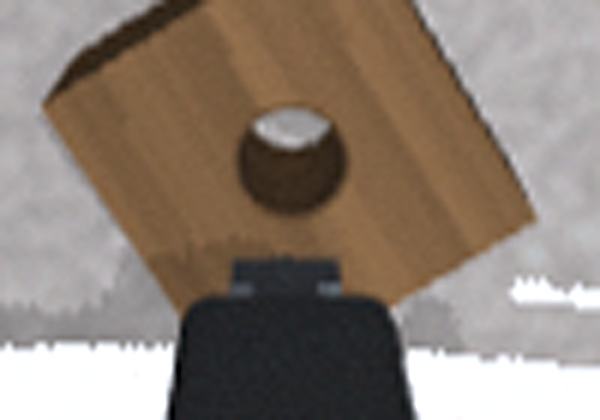

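View pics/s4c.png

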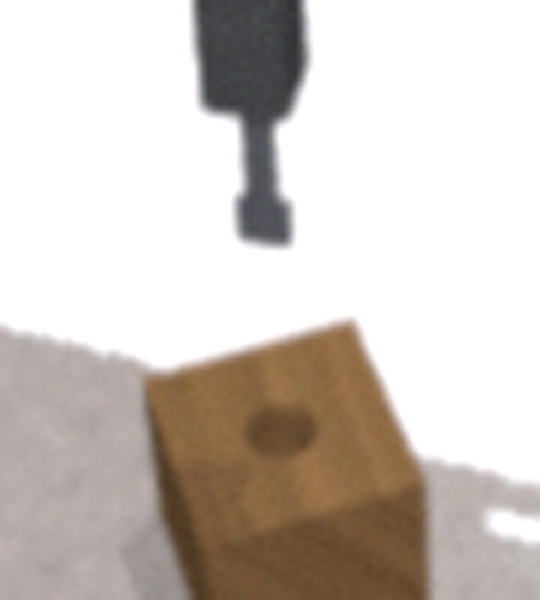

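```bash
python3 - <<'E'
from h import *
w=load("w4")
h=proj(w,318.6,176.4,.068);print("hole",h)
for d in (.078,.081): print(pix(w,h+[0,0,d]),"want 317.5,193.7")
z=np.array([-.58,-.815,0]);p=h+[0,0,.081];print(pix(w,p+.001*z)-pix(w,p))
E
```

```text
hole [ 0.4418 -0.3334  0.068 ]
[318.6858 193.6046] want 317.5,193.7
[318.6899 194.4392] want 317.5,193.7
[-0.0009  1.0518]
```

The hole is about 1 mm off in tool +y and 0.5 mm in +z, within the 2.5 mm clearance. I'll correct that and lower the driver.

>>> arm_command(
  steps=[
    [[0.02, 0.001, 0.0007, 0, 0], [0.05, 0.001, 0.0007, 0, 0], [0.068, 0.001, 0.0007, 0, 0], [0.08, 0.001, 0.0007, 0, 0], [0.09, 0.001, 0.0007, 0, 0], [0.09, 0.001, 0.0007, 0, 0]],
  ],
)

```text
clock: 20.8
position: [0.4426, -0.3338, 0.1546]
orientation: [[-0.0, 0.816, -0.579], [-0.001, -0.579, -0.816], [-1.0, 0.0, 0.001]]
wrist_force: [-0.3, 0.6, -1.4]
width: 0.0256
```

>>> arm_command(
  steps=[
    [[0.02, 0, 0, 0, 0], [0.036, 0, 0, 0, 0], [0.044, 0, 0, 0, 0], [0.048, 0, 0, 0, 0], [0.049, 0, 0, 0, 0], [0.049, 0, 0, 0, 0]],
  ],
)

```text
clock: 21.4
position: [0.4429, -0.3341, 0.1063]
orientation: [[0.001, 0.816, -0.579], [-0.001, -0.579, -0.816], [-1.0, 0.001, 0.001]]
wrist_force: [-0.3, 0.0, -1.3]
width: 0.0255
```

>>> arm_command(
  steps=[
    [[0.001, 0, 0, 0, 0], [0.0015, 0, 0, 0, 0], [0.002, 0, 0, 0, 0]],
  ],
)

```text
clock: 21.7
position: [0.443, -0.3342, 0.1045]
orientation: [[0.001, 0.816, -0.579], [-0.002, -0.579, -0.816], [-1.0, 0.002, 0.001]]
wrist_force: [0.7, 0.2, -1.1]
width: 0.0258
```

>>> arm_command(
  steps=[
    [[0.0007, 0, 0, 0, 0], [0.0007, 0, 0, 0, 0]],
  ],
)

```text
clock: 21.9
position: [0.443, -0.3342, 0.1038]
orientation: [[0.001, 0.815, -0.579], [-0.002, -0.579, -0.815], [-1.0, 0.002, 0.001]]
wrist_force: [-0.1, 0.5, -0.4]
width: 0.0259
```

>>> arm_command(
  steps=[
    [[0.0002, 0, 0, 0, 32], [0.0002, 0, 0, 0, 40], [0.0002, 0, 0, 0, 60], [0.0002, 0, 0, 0, 80], [0.0002, 0, 0, 0, 100], [0.0002, 0, 0, 0, 100], [0.0002, 0, 0, 0, 100], [0.0002, 0, 0, 0, 100]],
  ],
)

```text
clock: 22.7
position: [0.443, -0.3342, 0.1036]
orientation: [[0.001, 0.816, -0.579], [-0.002, -0.579, -0.816], [-1.0, 0.002, 0.001]]
wrist_force: [0.4, -0.0, -0.4]
width: 0.0823
```

>>> arm_command(
  steps=[
    [[0, 0, 0, 0, 100], [0, 0, 0, 0, 100], [-0.02, 0, 0, 0, 100], [-0.05, 0, 0, 0, 100], [-0.09, 0, 0, 0, 100], [-0.13, 0, 0, 0, 100], [-0.16, 0, 0, 0, 100]],
  ],
)

```text
clock: 23.4
position: [0.443, -0.334, 0.2664]
orientation: [[0.003, 0.816, -0.579], [-0.003, -0.579, -0.816], [-1.0, 0.004, 0.001]]
wrist_force: [-0.5, -0.3, 0.1]
width: 0.0943
```

```bash
python3 - <<'E'
from h import *
from plant import ctrl
print(ctrl.get_state()["position"],ctrl.get_state()["width"])
w=ctrl.get_image("wrist");s=ctrl.get_image("side");t=ctrl.get_image("top")
for n,i in (("wz",w),("sz",s),("tz",t)): np.savez(f"pics/{n}.npz",**i);cv2.imwrite(f"pics/{n}.png",i["pixels"][:,:,::-1])
for i in (w,t):
  W=cloud(i);z=W[...,2];m=(np.abs(W[...,0]-.441)<.04)&(np.abs(W[...,1]+.334)<.04)
  P=W[m&(z>.130)&(z<.15)]
  if len(P): print(len(P),cv2.minAreaRect((P[:,:2]*1000).astype(np.float32)),np.median(P[:,2]))
E
python3 gd.py sz
```

```text
[ 0.443  -0.334   0.2664] 0.09429887673056972
643 ((442.97381591796875, -333.13970947265625), (25.769805908203125, 25.8297061920166), 54.027809143066406) 0.13855705194286433
167 ((441.88006591796875, -334.67431640625), (25.98303985595703, 25.702102661132812), 55.56129837036133) 0.1388094817854354
px per mm opening [0.2372 0.1593]
bolt closed by mm (np.float32(24.489574), np.float64(3.9000000000000057))
edge closed by mm (np.float32(4979.3276), np.float64(-2.0))
both closed by mm (np.float32(2126.3276), np.float64(-0.1999999999999984))
```

View pics/sz.png

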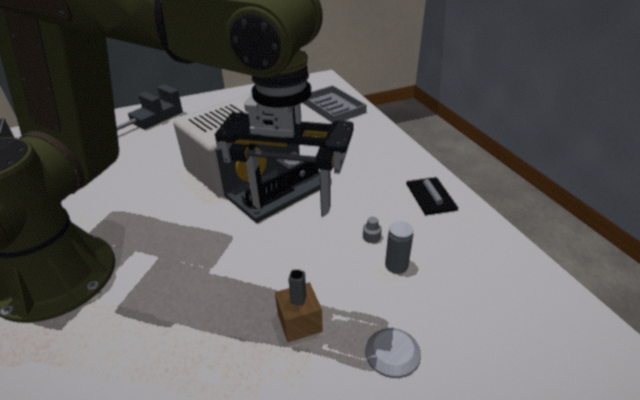

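View pics/wz.png

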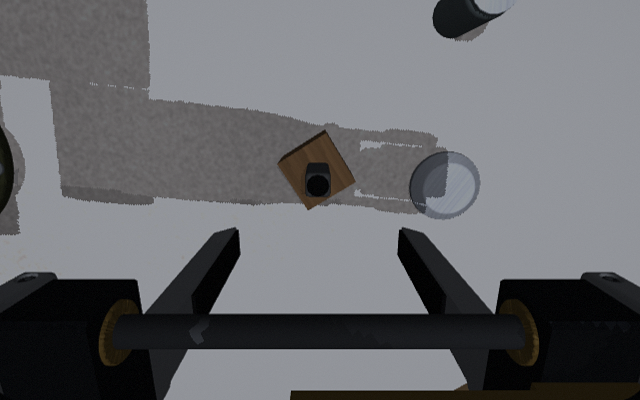

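The driver stands upright in its stand, handle top at 138.6 mm. The collet (372,230), can (399,247) and spare wheel (393,352) are where they were. The arm is clear, so I'm handing in.

```bash
python3 -c "
from plant import ctrl
print(ctrl.close_job())"
```

```text
the job is handed in; nothing more can be done
None
```

The guard is closed, the cam lock is tight, and the driver is back in its stand. I handed the job in at about 23.5 s of the 64 s allowed.

- **Turning:** the blade reached the slot floor within 0.2 mm of the predicted height, with about 5 N of press. I turned clockwise about 1.0 rad. The torque read about 0.12 Nm at first, then 0.15–0.23 while drawing the guard in, and then rose steeply.
- **Tightness:** I stopped at an average of 0.31 Nm. Single readings ran up to 0.344 with about 0.035 of noise, so a peak just above the 0.33 limit can't be ruled out from these readings. The earlier unloaded readings averaged roughly 0.02 Nm, and those after lifting were about zero.
- **Guard:** in the side camera it moved in by 3.4 to 4.1 mm, depending on the patch tracked. It stayed there after the blade was lifted out. In the last side picture the arm hid the guard's edge. Only the bolt could be tracked there, and it read 3.9 mm. I did not measure the guard's absolute 31 mm position.
- **Driver and bystanders:** the driver stands upright, with its handle top at 138.6 mm against 138 mm expected, about 1 mm from where it started. The collet, can and spare wheel look unmoved in the side picture.

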